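# Prop the mill's hood on its stay and load a blank

## Robot

A 6-joint arm with a two-finger parallel gripper is mounted at the origin on the work surface. World frame = base frame: x ahead of the robot, y to its left, z up, the work surface at z = 0. Lengths are in m, angles in degrees, forces in N, time in s.
With the tool pointing down it reaches from about 0.3 to 0.75 m from the base axis. Payload 8.5 kg.
Tool frame: the origin (TCP) lies at the very end of the fingers, on their centre line; the grasp point (between the pads) lies 19 mm behind it (arm.grasp_offset is the distance from the TCP to the grasp point, in m); z points along the fingers, y is the direction in which the jaws open and shut (so a half turn about z gives the same grasp; the last joint's range is limited). The gripper opens to 85 mm and grips with 20 to 120 N. Pads are 22 mm wide; open, the fingers measure 114 mm over their backs; the gripper's body (76 mm by 85 mm) begins 54 mm behind the grasp point. The pads swing forward as they close: fully open they stand 13 mm farther back than shut.
Start: joints at [60.888, 21.807, 74.336, -0, 83.858, -12.336], TCP at [0.159, 0.527, 0.231] pointing down, gripper open.
Joint ranges: [-178.18, 178.18], [-50.72, 133.34], [12.68, 142.11], [-81.47, 261.47], [9.98, 163.14], [-165.26, 165.26]. Speed limits (degrees/s): [136.94, 136.94, 180, 180, 180, 180].

## Interface

Orientations are given as [roll, pitch, yaw] about the fixed x, y, z axes, in that order (R = Rz(yaw) Ry(pitch) Rx(roll)).
In Python, from station import arm gives the robot as it stands.
- The arm moves only by the tool servo_tool, never from a script. Its argument "commands" is a list of rows, each an object with "delta_rot": the turn, a rotation vector about the tool's x, y, z in rad, a list of three; "linear": the shift along the tool's x, y, z in mm, a list of three; "claw": the opening, from 0 (shut) to 1 (fully open). A call has 1 to 12 rows; each row shifts and turns the commanded pose from where the row before left it, along the tool's axes as they then stand; what a row does not reach is not made up. A row lasts 1/8 s, in which the tool goes at most 62.5 mm and 10.7 degrees, less where a joint would pass 70% of its speed; a pose out of reach is approached as far as the arm can. A call is refused whole if a number of a shift passes 62.5 or a number of a turn 0.188, either way. A call with a gripper value outside its range is refused whole. The fingers move at their own pace and stop on an object; the grip force is fixed at half the most. Time passes only in rows, so rows that do not move let the fingers close. It gives the time, the measured TCP pose, the force and the opening at its end, in the units of the state.
- arm.get_obs(): the state, without advancing time (a new reading comes with each control period).
- arm.camera(name): name is "scene" or "top" or "wrist"; returns a dict with "frame" (480x640x3 uint8, red, green, blue), "depth" (480x640 float32, m along the optical axis (not along the pixel's ray), 0 where there is no reading), "camera_matrix" (3x3 intrinsics, pixels), "cam_to_world" (4x4, takes a point from camera to world coordinates). Camera axes: x right, y up, looking along -z (the intrinsics and any distortion apply to the point x, -y, -z); pixel columns grow to the right and rows downward; lengths in m; the calibration is good to about 2 mm. A picture is of the moment at which its call begins.
- arm.hand_in(): hands the job in, once; it reports no verdict.
The state is a dict: "time": time; "joint_positions": joint angles; "qd": joint speeds; "joint_torque": joint torques, N m; "ee_pos": TCP position; "tcp_rot": TCP orientation; "contact_force": force on the tool from outside, world axes, zero at the start; "torque": the same for the moment, N m; "finger_gap": opening from 0.0 (shut) to 1.0 (fully open).
Only numpy, scipy, OpenCV 4.12 (cv2) and the standard library are available. Lean on these libraries where they do the work, as an engineer would, in place of code of your own. Each camera call takes 0.05 s, during which the arm holds its last target.

## Task

Swing the clear hood of the dental mill right back until it leans open by itself, flip up its stay (the rod with the orange grip) past upright, and bring the hood gently forward again until it rests on the head of the stay. Then take the yellow blank out of the rack and, without dropping it, set it steel side down on the stage plate, centred and square between the two end stops. Do not disturb the other things on the bench.

Things in the scene. Friction and masses are not known exactly. Their poses are not given: they have to be found in the camera images.
- hood (a joint): angle of the mill's clear hood, rad: 0 closed, 1.57 upright, 1.80 leaning back on its stop. Its balance point is about 1.40: let go below that it falls shut, above it falls back to 1.80; resting on the upright stay it reads about 1.20. It weighs 0.45 to 0.75 kg and its hinge is free.
- hood_bar (a point): middle of the hood's grab bar, a round bar 12 mm thick, 120 mm long, along the point's y axis, 36 mm (centre to face) off the hood's front face, parallel to the hinge, 241 mm from it along the hood and 20 mm outwards. The hood is a clear box with a dark frame: 205 mm hinge to front, 236 mm wide, 40 mm deep. Axes turn with the hood: -x from hinge to bar, z out of its top.
- hood_hinge (a point): middle of the hood's hinge line, 90 mm above the bench, level with the chamber's rim. It is fixed in the mill. Its axes are the mill's: -x to the mill's front (where the bar is when shut), y along the hinge line, z up. Opening turns the hood's front edge up and then back towards +x.
- hood_catch: dark steel catch under the hood's right-hand side, a pocket 44 x 30 mm with two lips, 172 mm from the hinge along the hood; origin at the middle of its 8 mm plate, axes as hood_bar. The stay's head settles in it when the hood is lowered on to the upright stay.
- stay (a joint): angle of the stay, rad: 0 lying level across the chamber, 1.57 upright, 1.70 leaning on its stop just past upright, where its own weight keeps it; below about 1.5 it falls back down. Its pivot is light (about 0.05 N m).
- stay_grip (a point): middle of the stay's orange side grip, a round pin 12 mm thick and 42 mm long that stands out sideways (along -x, towards the mill's front) from the stay's 8 mm steel rod. This point is 28 mm from the rod's axis; the pin is 103 mm from the pivot and 27 mm short of the head. At rest it is 115 mm above the bench, free all round. Site -y points along the stay from pivot to head, x is parallel to the pivot's axis.
- stay_pivot (a point): centre of the stay's pivot, 115 mm above the bench, fixed in the mill, axes the mill's. The stay lies from it towards the mill's -y and turns in the mill's y-z plane: the head goes up and over towards +y. The fork at the pivot rises 6 mm above it.
- stay_head: round rubber head of the stay, 13 mm across, origin at its centre, 130 mm from the pivot.
- stage (a point): centre of the top of the aluminium stage plate in the mill's chamber, 92 mm above the bench, axes the mill's (x away from its front, y along the hinge). The plate is 46 mm along x, 94 mm along y. Two upright dark end stops, 24 mm high, 26 mm along x, stand on it, their inner faces 27 mm from the centre along y. When free of the hood it is open from above and in front.
- mill: white desktop mill, fixed; origin under the middle of its chamber, 50 mm along +x from the stage; front -x. Chamber 200 (x) by 220 mm (y) inside, rim 90 mm high, front face at x = -118 mm, end caps to y = -158 and 158 mm, 97 mm high, drum behind the hinge 175 mm high. A spindle nose 32 mm thick, top 119 mm high, comes from the -y wall at the stage's x to y = -72 mm.
- blank_mid (a point): centre of the yellow blank, a loose 55 g ceramic block on a steel carrier plate, together 18 x 46 x 18 mm (x, y, z), z up with the steel side below. It lies in one of the three slots of the rack. To lie right on the stage its long (y) axis is along the stage's y, either way round.
- rack: grey blank rack fixed to the bench, 92 x 48 mm, origin under its centre. Three slots along its y axis at x = -29, 0 and 29 mm, open at both y ends, floor 6 mm above the bench, with 4 mm dividers and side walls rising to 22 mm; the blanks in it stand 24 mm high, so their long sides are out of the fingers' reach there and only their ends are free.
- white_blank_mid (a point): centre of the white blank in the rack, same size; leave it there.
- grey_blank_mid (a point): centre of the blue-grey blank in the rack, same size; leave it there.
- arch_model: plaster model of a dental arch, 52 x 60 x 24 mm, origin under its centre; bystander.
- bur_stand: round blue bur stand, 44 mm across, 48 mm high with its burs, origin under its centre; bystander.
- hex_driver: hex driver with orange handle, lying, 155 mm long along its x, 19 mm thick, origin under its middle; bystander.
- paste_jar: jar, 54 mm across, 45 mm high, origin under its centre; bystander.
- coolant_bottle: blue bottle, 58 mm across, 135 mm high, origin under its centre; bystander.
- brush: brush lying along its x, 160 mm long, bystander.
Mind the look-alikes: they are no part of the job. Leave any red look-alike of the part that bears blank_mid alone.

How it is judged:
By the outcome, as a careful person would: the job done as asked, in the order asked, and still so for the second after the job is handed in, with the robot touching nothing.
It also fails if it takes over 72 s, if anything falls off the work surface, if the arm or the gripper's body presses on something with over 40 N, if the wrist force passes 120 N, or if a joint passes its speed limit or range.

## Working session

There is one attempt and no reset: what is moved stays moved. The work goes in short steps, Python scripts to look and compute and a tool call to move; the robot and the scene stay as the last step left them, time stands still between calls to the robot, and variables do not carry over. Pictures are saved under pics/ and viewed, and the job is handed in when it is done.

Besides the shell and the picture viewer there is one more tool, called after ">>>" as name([rows], argument=value, ...), one row to a line, values as JSON. servo_tool: Moves the arm, as the interface text tells. Its arguments: {"type":"object","properties":{"commands":{"type":"array","items":{"type":"object","properties":{"delta_rot":{"type":"array","items":{"type":"number"}},"linear":{"type":"array","items":{"type":"number"}},"claw":{"type":"number"}}}}},"required":["commands"]}

```bash
mkdir -p pics; ls; cat > h.py <<'E'
import numpy as np, cv2
from station import arm
def snap(n,tag):
    c=arm.camera(n); cv2.imwrite(f'pics/{tag}.png',c['frame'][:,:,::-1]); np.savez(f'pics/{tag}.npz',**c); return c
def load(tag): return dict(np.load(f'pics/{tag}.npz'))
def ray(c,u,v):
    K=c['camera_matrix'];T=c['cam_to_world']
    d=np.array([(u-K[0,2])/K[0,0],-(v-K[1,2])/K[1,1],-1.]); return T[:3,3],T[:3,:3]@d
def onz(c,u,v,z):
    o,d=ray(c,u,v); return o+d*(z-o[2])/d[2]
def dep(c,u,v):
    o,d=ray(c,u,v); return o+d*c['depth'][int(round(v)),int(round(u))]
def proj(c,p):
    K=c['camera_matrix'];T=c['cam_to_world']; q=T[:3,:3].T@(np.array(p)-T[:3,3]); return K[0,0]*q[0]/-q[2]+K[0,2], K[1,1]*-q[1]/-q[2]+K[1,2]
E
python3 - <<'E'
from h import *
for n in('scene','top','wrist'):
    c=snap(n,n+'0'); print(n,c['cam_to_world'].round(3).tolist(),c['camera_matrix'].round(1).tolist(),[k for k in c])
print(arm.get_obs(),arm.grasp_offset)
E
```

```text
pics
scene [[-0.877, -0.284, 0.387, 0.995], [0.479, -0.477, 0.737, 0.779], [-0.025, 0.832, 0.554, 0.643], [0.0, 0.0, 0.0, 1.0]] [[461.8, 0.0, 322.8], [0.0, 461.8, 236.2], [0.0, 0.0, 1.0]] ['frame', 'depth', 'camera_matrix', 'cam_to_world']
top [[0.008, 0.999, -0.054, 0.559], [-0.999, 0.009, 0.031, 0.073], [0.032, 0.054, 0.998, 0.959], [0.0, 0.0, 0.0, 1.0]] [[501.6, 0.0, 323.0], [0.0, 501.6, 245.8], [0.0, 0.0, 1.0]] ['frame', 'depth', 'camera_matrix', 'cam_to_world']
wrist [[0.288, -0.924, -0.25, 0.095], [0.957, 0.278, 0.076, 0.545], [-0.001, -0.261, 0.965, 0.375], [0.0, 0.0, 0.0, 1.0]] [[424.3, 0.0, 315.9], [0.0, 424.3, 234.7], [0.0, 0.0, 1.0]] ['frame', 'depth', 'camera_matrix', 'cam_to_world']
{'time': 0.15, 'joint_positions': array([ 6.08876766e+01,  2.18337251e+01,  7.43698398e+01,  5.77255481e-04,
        8.38580638e+01, -1.23360562e+01]), 'qd': array([-0.00788537, -0.14253155, -0.09132232,  0.02007574,  0.0238686 ,
       -0.01262621]), 'joint_torque': array([ 1.75410336e-03, -4.48625064e+01, -2.31344211e+01, -2.59683447e-04,
        3.79418110e-03, -7.11892071e-06]), 'ee_pos': array([0.1586504 , 0.5264091 , 0.23086766]), 'tcp_rot': array([-1.79939917e+02, -1.37273028e-02,  1.63223664e+02]), 'contact_force': array([ 0.79001252,  0.35569395, -0.27795262]), 'torque': array([ 0.00629059, -0.01587433,  0.01571448]), 'finger_gap': 1.0013686556678891} 0.0187
```

View pics/scene0.png

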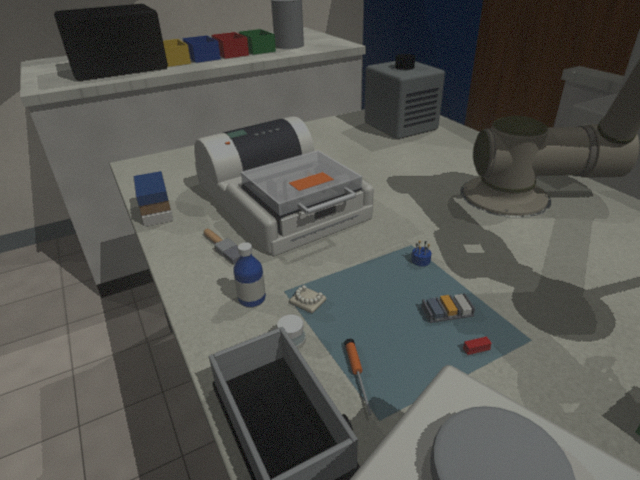

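View pics/top0.png

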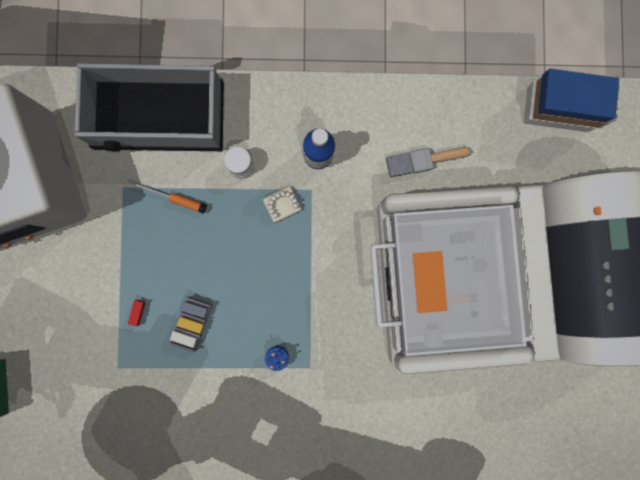

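View pics/wrist0.png

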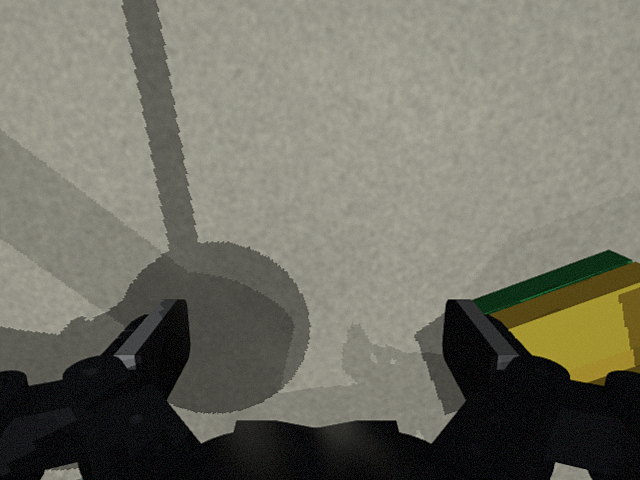

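```bash
python3 - <<'E'
from h import *
c=load('top0'); f=c['frame'][:,:,::-1]
cv2.imwrite('pics/topz.png',cv2.resize(f[170:390,350:640],None,fx=2.7,fy=2.7,interpolation=cv2.INTER_CUBIC))
s=load('scene0')['frame'][:,:,::-1]
cv2.imwrite('pics/scz.png',cv2.resize(s[110:250,180:390],None,fx=3.7,fy=3.7,interpolation=cv2.INTER_CUBIC))
cv2.imwrite('pics/topr.png',cv2.resize(f[180:370,110:320],None,fx=3,fy=3,interpolation=cv2.INTER_CUBIC))
for p in [(383,250),(383,320),(376,285),(374,248),(378,325),(400,208),(400,362),(526,285),(540,200),(540,350),(460,298),(430,282),(390,285),(600,280),(408,345)]: print(p,dep(c,*p).round(3))
E
```

```text
(383, 250) [ 0.602 -0.066  0.042]
(383, 320) [ 0.47  -0.073 -0.002]
(376, 285) [ 0.54  -0.043  0.115]
(374, 248) [ 0.602 -0.039  0.117]
(378, 325) [ 0.473 -0.047  0.113]
(400, 208) [ 0.674 -0.088  0.093]
(400, 362) [ 0.407 -0.088  0.091]
(526, 285) [ 0.541 -0.313  0.084]
(540, 200) [ 0.692 -0.341  0.082]
(540, 350) [ 0.427 -0.338  0.081]
(460, 298) [ 0.52  -0.181  0.132]
(430, 282) [ 0.546 -0.131  0.131]
(390, 285) [ 0.539 -0.072  0.081]
(600, 280) [ 0.551 -0.401  0.16 ]
(408, 345) [ 0.442 -0.094  0.131]
```

View pics/topz.png

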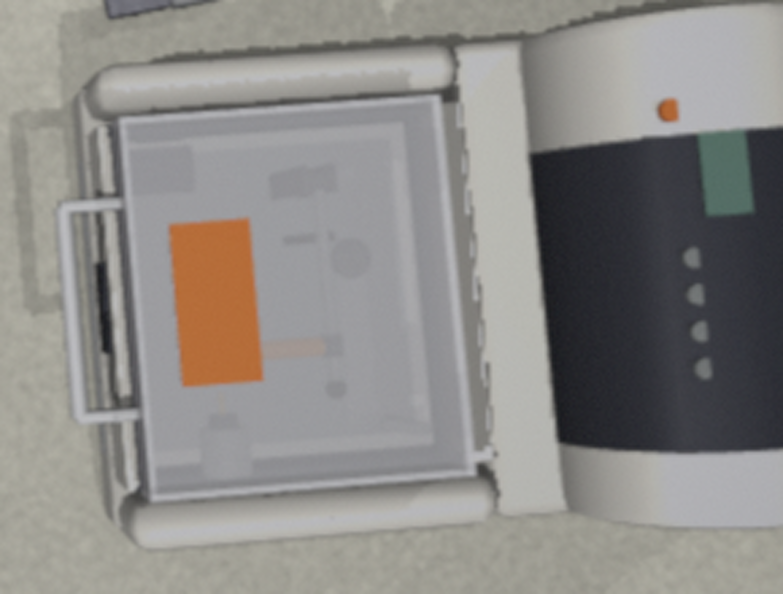

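View pics/scz.png

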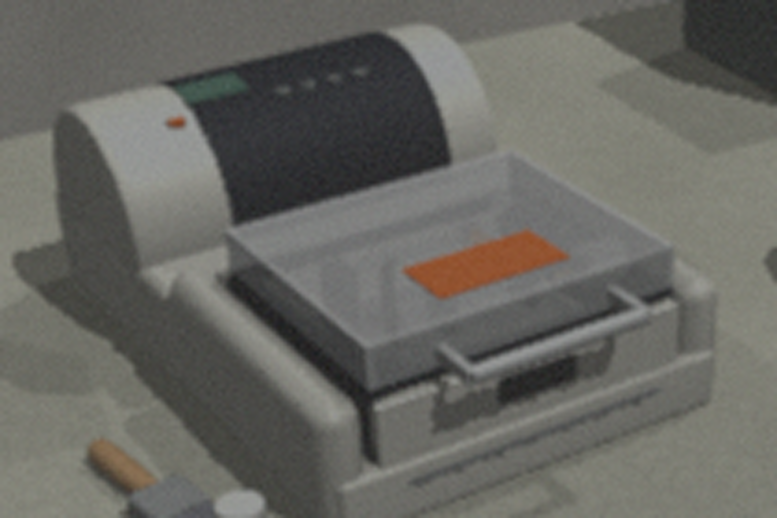

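View pics/topr.png

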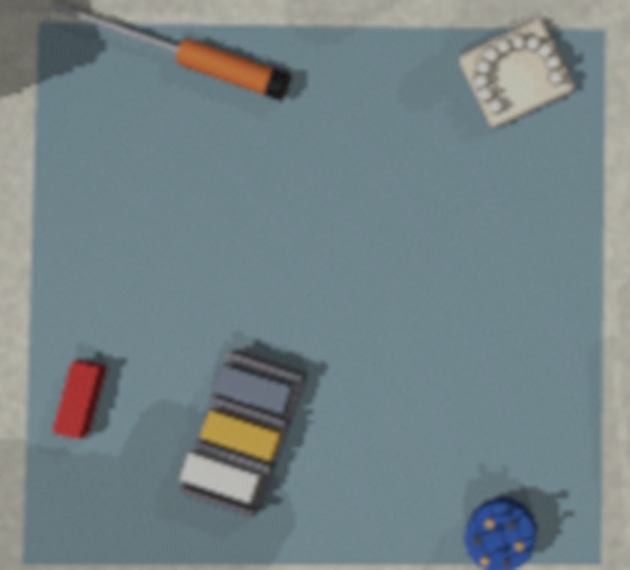

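```bash
python3 - <<'E'
from h import *
c=load('top0')
q=lambda x,y:(350+x/2.7,170+y/2.7)
C=np.array([onz(c,*q(*p),.130) for p in [(120,118),(153,498),(472,472),(438,97)]])
print(C.round(4)); print([np.linalg.norm(C[i]-C[(i+1)%4]).round(4) for i in range(4)])
for i in range(4):
    d=C[(i+1)%4]-C[i]; print(np.degrees(np.arctan2(d[1],d[0])).round(2))
print('cen',C.mean(0))
for p in [(66,203),(82,416)]: print('bar',onz(c,*q(*p),.110).round(4))
h=c['depth']; 
# bar points by depth mask
K=c['camera_matrix'];T=c['cam_to_world']
v,u=np.mgrid[0:480,0:640]
P=np.stack([(u-K[0,2])/K[0,0],-(v-K[1,2])/K[1,1],-np.ones_like(u)],-1)*h[...,None]; P=P@T[:3,:3].T+T[:3,3]
m=(P[...,2]>.10)&(P[...,2]<.13)&(u>365)&(u<384)&(v>235)&(v<335)
B=P[m]; print(len(B),B.mean(0),B[:,2].min(),B[:,2].max())
a=np.linalg.svd(B-B.mean(0),full_matrices=False)[2][0]; print(a)
# drum etc
for n,p in dict(head=(335,389),gripend=(265,347),griproot=(330,347),pivot=(330,180)).items(): print(n,onz(c,*q(*p),.115).round(4))
# rack blanks
hsv=cv2.cvtColor(c['frame'],cv2.COLOR_RGB2HSV)
ym=cv2.inRange(hsv,(15,120,90),(32,255,255)); ym[:280]=0; ym[:,:150]=0;ym[370:]=0;ym[:,260:]=0
cs=max(cv2.findContours(ym,0,2)[0],key=cv2.contourArea); r=cv2.minAreaRect(cs); print(r)
print('yellow',onz(c,*r[0],.024)); bp=np.array([onz(c,*p,.024) for p in cv2.boxPoints(r)]); print(bp.round(4))
print([np.linalg.norm(bp[i]-bp[(i+1)%4]).round(4) for i in range(4)],[np.degrees(np.arctan2(*(bp[(i+1)%4]-bp[i])[1::-1])).round(1) for i in range(4)])
for p in [(185,325),(180,342),(195,308)]: print(dep(c,*p).round(4))
E
```

```text
[[ 0.6589 -0.0717  0.13  ]
 [ 0.4264 -0.0919  0.13  ]
 [ 0.4427 -0.2892  0.13  ]
 [ 0.6744 -0.271   0.13  ]]
[np.float64(0.2334), np.float64(0.1979), np.float64(0.2323), np.float64(0.1999)]
-175.03
-85.27
4.49
94.43
cen [ 0.55059398 -0.18095997  0.13      ]
bar [ 0.6071 -0.041   0.11  ]
bar [ 0.4738 -0.0513  0.11  ]
623 [ 0.5425561  -0.04338438  0.11436518] 0.10431768961625087 0.11948011062214337
[-0.9981703  -0.06044305 -0.00164197]
head [ 0.4918 -0.2096  0.115 ]
gripend [ 0.5177 -0.1656  0.115 ]
griproot [ 0.518  -0.2066  0.115 ]
pivot [ 0.6229 -0.2075  0.115 ]
((189.84999084472656, 324.95001220703125), (24.981992721557617, 10.119288444519043), 18.434947967529297)
yellow [0.46200158 0.28744463 0.024     ]
[[0.4603 0.3119 0.024 ]
 [0.4779 0.3065 0.024 ]
 [0.4637 0.2629 0.024 ]
 [0.4461 0.2684 0.024 ]]
[np.float64(0.0184), np.float64(0.0458), np.float64(0.0184), np.float64(0.0457)] [np.float64(-17.2), np.float64(-108.1), np.float64(162.6), np.float64(71.9)]
[0.4618 0.2965 0.0229]
[0.4305 0.3053 0.0213]
[0.4929 0.279  0.0228]
```

```bash
cat >> h.py <<'E'
from scipy.spatial.transform import Rotation as Ro, Slerp
a=np.radians(4.6)
Y=np.array([np.cos(a),np.sin(a),0]); X=np.array([np.sin(a),-np.cos(a),0]); Z=np.array([0,0,1.])
HINGE=np.array([.5593,-.2840,.090])
def barat(th): return HINGE+X*(-.241*np.cos(th)+.020*np.sin(th))+Z*(.241*np.sin(th)+.020*np.cos(th))
def RX(alpha,s=-1): # tool x=s*Y, tool z = cos a X - sin a Z
    al=np.radians(alpha); z=np.cos(al)*X-np.sin(al)*Z; x=s*Y; return Ro.from_matrix(np.stack([x,np.cross(z,x),z],1))
def cur():
    o=arm.get_obs(); return np.array(o['ee_pos']),Ro.from_euler('xyz',o['tcp_rot'],degrees=True),o
def plan(wps,start=None):
    """wps: list of (pos,R,n,claw)"""
    p,R=start if start else cur()[:2]; rows=[]
    for (q,Q,n,claw) in wps:
        for k in range(n):
            f=1/(n-k); d=(np.array(q)-p)*f; l=np.round(R.inv().apply(d)*1000,0 if np.linalg.norm(d)>.02 else 1)
            w=np.round(((R.inv()*Q).as_rotvec())*f,3)
            p=p+R.apply(l/1000); R=R*Ro.from_rotvec(w)
            rows.append('{"linear":%s,"delta_rot":%s,"claw":%s}'%([float(x)+0 for x in l],[float(x)+0 for x in w],claw))
            if max(abs(w))>.187 or max(abs(l))>62: print('TOO BIG')
    for i in range(0,len(rows),12): print('['+',\n'.join(rows[i:i+12])+']\n')
    print('end',p.round(4),R.as_euler('xyz',degrees=True).round(1)); return p,R
E
python3 - <<'E'
from h import *
for t in(0,1.2,1.8):print(barat(t))
R=RX(45); tz=R.apply([0,0,1]); b=barat(0)
plan([((.36,.26,.23),RX(80),7,.35),(b-.09*tz,R,7,.35),(b-.04*tz,R,2,.35)])
E
```

```text
[ 0.53997206 -0.04377629  0.11      ]
[ 0.55379134 -0.21553381  0.32186857]
[ 0.56525338 -0.35799355  0.32015324]
[{"linear":[-39.0, -28.0, 0.0],"delta_rot":[0.025, -0.005, -0.053],"claw":0.35},
{"linear":[-37.0, -30.0, 1.0],"delta_rot":[0.024, -0.005, -0.053],"claw":0.35},
{"linear":[-35.0, -32.0, 2.0],"delta_rot":[0.024, -0.005, -0.053],"claw":0.35},
{"linear":[-34.0, -34.0, 3.0],"delta_rot":[0.025, -0.005, -0.053],"claw":0.35},
{"linear":[-32.0, -35.0, 4.0],"delta_rot":[0.024, -0.004, -0.053],"claw":0.35},
{"linear":[-29.0, -37.0, 5.0],"delta_rot":[0.025, -0.005, -0.054],"claw":0.35},
{"linear":[-28.0, -39.0, 6.0],"delta_rot":[0.024, -0.004, -0.053],"claw":0.35},
{"linear":[-22.0, -34.0, 14.0],"delta_rot":[0.087, 0.0, 0.0],"claw":0.35},
{"linear":[-22.0, -33.0, 17.0],"delta_rot":[0.087, 0.0, 0.0],"claw":0.35},
{"linear":[-22.0, -31.0, 20.0],"delta_rot":[0.087, 0.0, 0.0],"claw":0.35},
{"linear":[-22.0, -29.0, 23.0],"delta_rot":[0.088, 0.0, 0.0],"claw":0.35},
{"linear":[-22.0, -27.0, 25.0],"delta_rot":[0.087, 0.0, 0.0],"claw":0.35}]

[{"linear":[-22.0, -25.0, 27.0],"delta_rot":[0.088, 0.0, 0.0],"claw":0.35},
{"linear":[-23.0, -23.0, 30.0],"delta_rot":[0.087, 0.0, 0.0],"claw":0.35},
{"linear":[0.0, 0.0, 25.0],"delta_rot":[0.0, 0.0, 0.0],"claw":0.35},
{"linear":[0.0, 0.0, 25.0],"delta_rot":[0.0, 0.0, 0.0],"claw":0.35}]

end [ 0.538  -0.0153  0.1381] [-135.    -0.  -175.4]
```

>>> servo_tool([
  {"linear":[-39,-28,0],"delta_rot":[0.025,-0.005,-0.053],"claw":0.35},
  {"linear":[-37,-30,1],"delta_rot":[0.024,-0.005,-0.053],"claw":0.35},
  {"linear":[-35,-32,2],"delta_rot":[0.024,-0.005,-0.053],"claw":0.35},
  {"linear":[-34,-34,3],"delta_rot":[0.025,-0.005,-0.053],"claw":0.35},
  {"linear":[-32,-35,4],"delta_rot":[0.024,-0.004,-0.053],"claw":0.35},
  {"linear":[-29,-37,5],"delta_rot":[0.025,-0.005,-0.054],"claw":0.35},
  {"linear":[-28,-39,6],"delta_rot":[0.024,-0.004,-0.053],"claw":0.35},
  {"linear":[-22,-34,14],"delta_rot":[0.087,0,0],"claw":0.35},
  {"linear":[-22,-33,17],"delta_rot":[0.087,0,0],"claw":0.35},
  {"linear":[-22,-31,20],"delta_rot":[0.087,0,0],"claw":0.35},
  {"linear":[-22,-29,23],"delta_rot":[0.088,0,0],"claw":0.35},
  {"linear":[-22,-27,25],"delta_rot":[0.087,0,0],"claw":0.35},
])

```text
time: 1.65
ee_pos: [0.4853, 0.0881, 0.1893]
tcp_rot: [-144.9, 0.0, -175.4]
contact_force: [0.0, 0.0, -0.2]
finger_gap: 0.349
```

>>> servo_tool([
  {"linear":[-22,-25,27],"delta_rot":[0.088,0,0],"claw":0.35},
  {"linear":[-23,-23,30],"delta_rot":[0.087,0,0],"claw":0.35},
  {"linear":[0,0,25],"claw":0.35},
  {"linear":[0,0,15],"claw":0.35},
])

```text
validation failed for argument at $.co...
```

```bash
python3 - <<'E'
from h import *
p,R,o=cur(); print(p,o['joint_positions'].round(1),o['finger_gap'])
snap('wrist','w1');c=snap('top','t1'); f=c['frame'][:,:,::-1]
cv2.imwrite('pics/t1z.png',cv2.resize(f[170:390,330:560],None,fx=2.7,fy=2.7))
print('tcp px',proj(c,p),'bar px',proj(c,barat(0)))
E
```

```text
[0.48532697 0.08806981 0.18929106] [ 13.6  24.5  85.9 -35.4  78.4 -70.9] 0.3491656409240243
tcp px (np.float64(296.80369978884085), np.float64(321.36183118837744)) bar px (np.float64(375.9830404866383), np.float64(284.74687194570646))
```

View pics/w1.png

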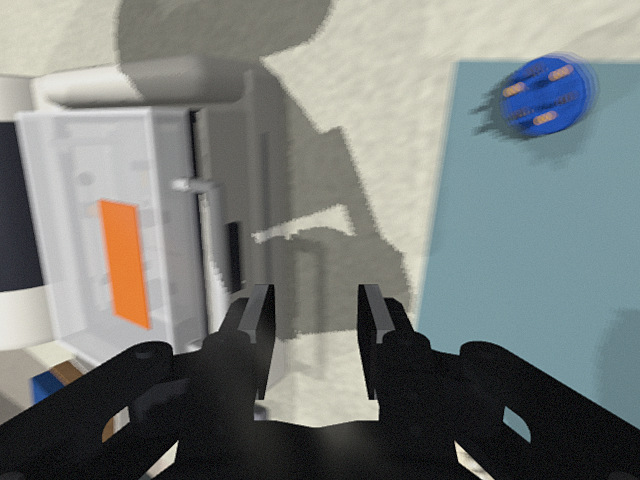

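View pics/t1z.png

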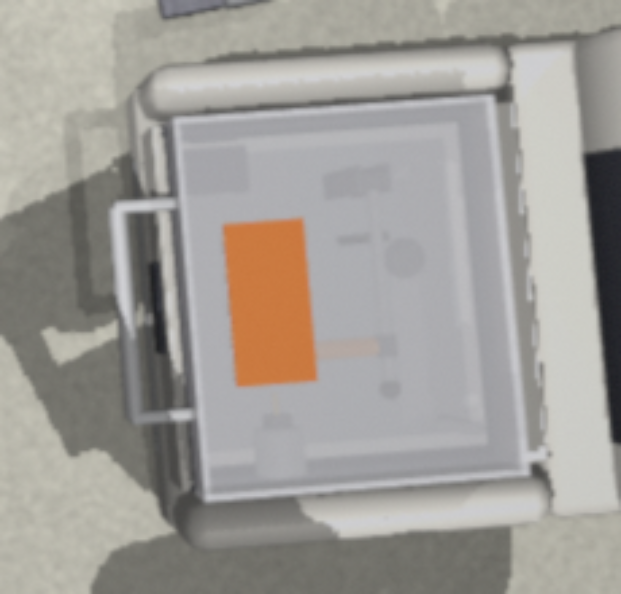

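>>> servo_tool([
  {"linear":[-22,-25,27],"delta_rot":[0.088,0,0],"claw":0.35},
  {"linear":[-23,-23,30],"delta_rot":[0.087,0,0],"claw":0.35},
  {"linear":[0,0,25],"delta_rot":[0,0,0],"claw":0.35},
  {"linear":[0,0,15],"delta_rot":[0,0,0],"claw":0.35},
])

```text
time: 2.25
ee_pos: [0.5372, -0.0083, 0.1445]
tcp_rot: [-135.1, -0.0, -175.4]
contact_force: [-0.1, -0.4, -0.4]
finger_gap: 0.353
```

```bash
python3 - <<'E'
from h import *
p,R,o=cur(); print(p,o['joint_positions'].round(1),o['finger_gap'])
snap('wrist','w2');c=snap('top','t2'); f=c['frame'][:,:,::-1]
cv2.imwrite('pics/t2z.png',cv2.resize(f[200:380,300:440],None,fx=4,fy=3.2))
print('tcp px',proj(c,p),'bar px',proj(c,barat(0)), R.inv().apply(barat(0)-p))
E
```

```text
[ 0.53717538 -0.00827517  0.14452967] [  6.   31.6  87.5 -48.3  70.8 -67.7] 0.3525422466379201
tcp px (np.float64(357.11186334623096), np.float64(286.8269450339849)) bar px (np.float64(375.9830404866383), np.float64(284.74687194570646)) [ 1.95867487e-05 -8.56411354e-04  4.95955137e-02]
```

View pics/w2.png

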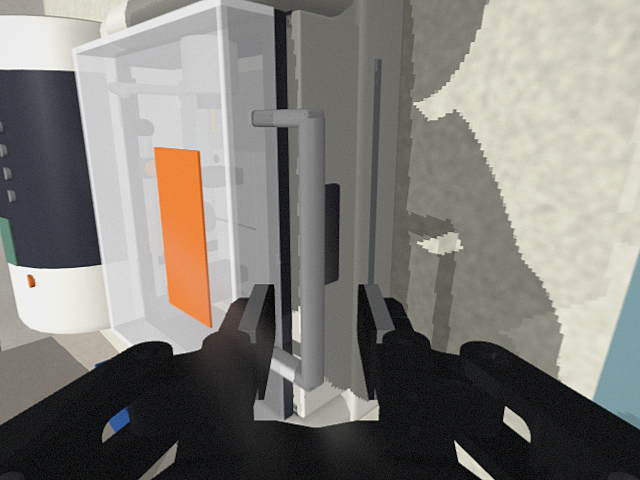

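View pics/t2z.png

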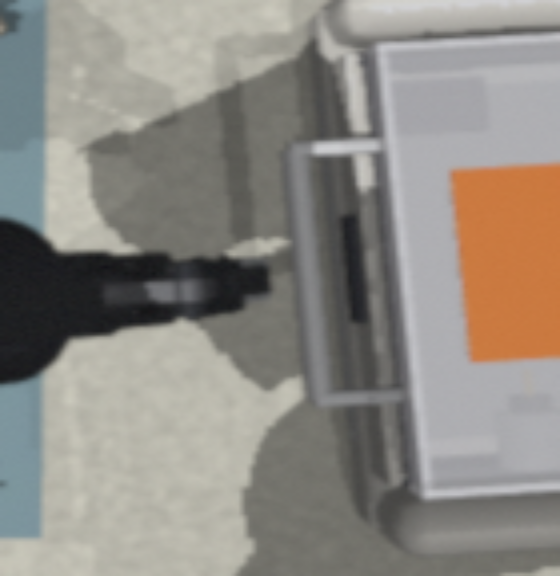

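```bash
python3 - <<'E'
from h import *
p,R,o=cur()
w=[(barat(0)+.011*RX(45).apply([0,0,1]),RX(45),3,.35),(barat(0)+.011*RX(45).apply([0,0,1]),RX(45),2,.25)]
for th in np.linspace(0,1.79,23)[1:]:
    Q=RX(45+40*min(1,th/1.4)); w.append((barat(th)+.011*Q.apply([0,0,1]),Q,1,.25))
plan(w)
E
```

```text
[{"linear":[0.0, 0.0, 20.0],"delta_rot":[0.0, -0.001, 0.0],"claw":0.35},
{"linear":[0.0, 0.0, 20.0],"delta_rot":[0.001, 0.0, 0.0],"claw":0.35},
{"linear":[0.0, -1.0, 21.0],"delta_rot":[0.0, -0.001, 0.0],"claw":0.35},
{"linear":[-0.1, 0.2, -0.2],"delta_rot":[0.0, 0.0, 0.0],"claw":0.25},
{"linear":[-0.1, 0.1, -0.2],"delta_rot":[0.0, 0.0, 0.0],"claw":0.25},
{"linear":[0.0, -15.0, -12.1],"delta_rot":[-0.04, 0.0, 0.0],"claw":0.25},
{"linear":[0.0, -15.6, -11.4],"delta_rot":[-0.041, 0.0, 0.0],"claw":0.25},
{"linear":[0.0, -16.0, -10.8],"delta_rot":[-0.04, 0.0, 0.0],"claw":0.25},
{"linear":[0.0, -16.4, -10.1],"delta_rot":[-0.041, 0.0, 0.0],"claw":0.25},
{"linear":[0.0, -16.9, -9.5],"delta_rot":[-0.04, 0.0, 0.0],"claw":0.25},
{"linear":[0.0, -17.2, -8.7],"delta_rot":[-0.041, 0.0, 0.0],"claw":0.25},
{"linear":[0.0, -17.5, -7.9],"delta_rot":[-0.041, 0.0, 0.0],"claw":0.25}]

[{"linear":[0.0, -17.8, -7.3],"delta_rot":[-0.04, 0.0, 0.0],"claw":0.25},
{"linear":[0.0, -18.2, -6.5],"delta_rot":[-0.041, 0.0, 0.0],"claw":0.25},
{"linear":[0.0, -18.3, -5.7],"delta_rot":[-0.04, 0.0, 0.0],"claw":0.25},
{"
[... 221 characters left out ...]
linear":[0.0, -19.1, -2.6],"delta_rot":[-0.041, 0.0, 0.0],"claw":0.25},
{"linear":[0.0, -19.1, -1.8],"delta_rot":[-0.04, 0.0, 0.0],"claw":0.25},
{"linear":[0.0, -19.2, -1.0],"delta_rot":[-0.041, 0.0, 0.0],"claw":0.25},
{"linear":[0.0, -19.3, -0.2],"delta_rot":[-0.04, 0.0, 0.0],"claw":0.25},
{"linear":[0.0, -19.5, 0.6],"delta_rot":[-0.009, 0.0, 0.0],"claw":0.25},
{"linear":[0.0, -19.6, 2.1],"delta_rot":[0.0, 0.0, 0.0],"claw":0.25}]

[{"linear":[0.0, -19.3, 3.6],"delta_rot":[0.0, 0.0, 0.0],"claw":0.25},
{"linear":[0.0, -19.0, 5.2],"delta_rot":[0.0, 0.0, 0.0],"claw":0.25},
{"linear":[0.0, -18.5, 6.7],"delta_rot":[0.0, 0.0, 0.0],"claw":0.25}]

end [ 0.5651 -0.3567  0.3099] [-175.     0.  -175.4]
```

>>> servo_tool([
  {"linear":[0,0,20],"delta_rot":[0,0,0],"claw":0.35},
  {"linear":[0,0,20],"delta_rot":[0,0,0],"claw":0.35},
  {"linear":[0,-0.5,21],"delta_rot":[0,0,0],"claw":0.35},
  {"linear":[0,0,0],"delta_rot":[0,0,0],"claw":0.25},
  {"linear":[0,0,0],"delta_rot":[0,0,0],"claw":0.25},
  {"linear":[0,-15,-12],"delta_rot":[-0.04,0,0],"claw":0.25},
  {"linear":[0,-15.6,-11.4],"delta_rot":[-0.04,0,0],"claw":0.25},
])

```text
time: 3.22
ee_pos: [0.5409, -0.0552, 0.1408]
tcp_rot: [-139.9, -0.0, -175.3]
contact_force: [-2.6, 4.9, -2.2]
finger_gap: 0.25
```

```bash
python3 - <<'E'
from h import *
snap('wrist','w3');snap('scene','s3')
E
```

```text
(no output)
```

View pics/w3.png

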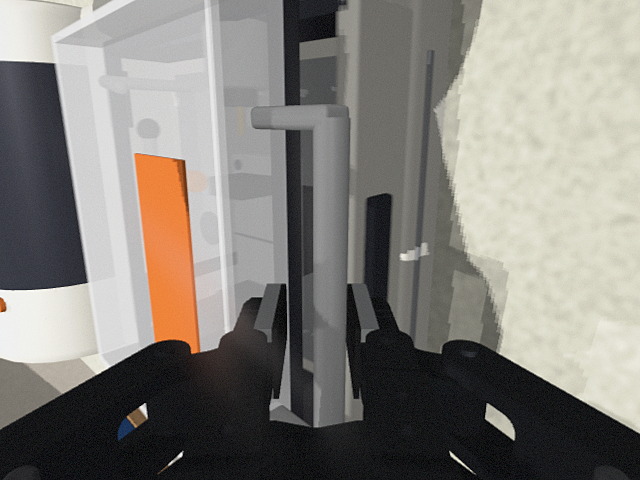

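View pics/s3.png

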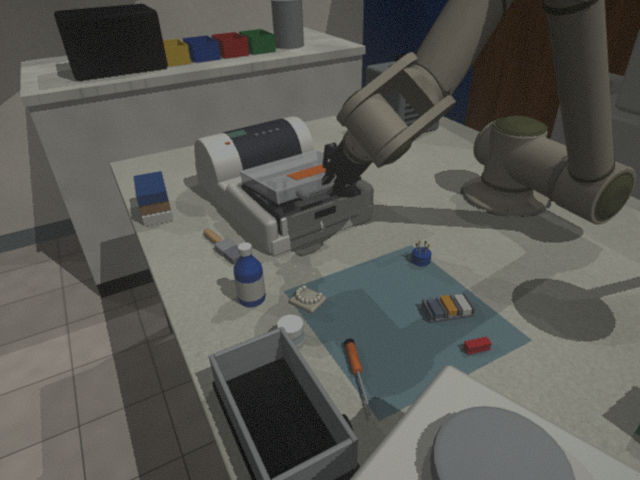

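Wrist view: bar (column ~330) lies between the fingers, hood rising off the rim. Continue the arc.

>>> servo_tool([
  {"linear":[0,-16,-10.8],"delta_rot":[-0.04,0,0],"claw":0.25},
  {"linear":[0,-16.4,-10.1],"delta_rot":[-0.041,0,0],"claw":0.25},
  {"linear":[0,-16.9,-9.5],"delta_rot":[-0.04,0,0],"claw":0.25},
  {"linear":[0,-17.2,-8.7],"delta_rot":[-0.041,0,0],"claw":0.25},
  {"linear":[0,-17.5,-7.9],"delta_rot":[-0.041,0,0],"claw":0.25},
  {"linear":[0,-17.8,-7.3],"delta_rot":[-0.04,0,0],"claw":0.25},
  {"linear":[0,-18.2,-6.5],"delta_rot":[-0.041,0,0],"claw":0.25},
  {"linear":[0,-18.3,-5.7],"delta_rot":[-0.04,0,0],"claw":0.25},
])

```text
time: 4.32
ee_pos: [0.548, -0.1363, 0.2698]
tcp_rot: [-158.3, 0.1, -175.3]
contact_force: [0.6, 3.3, 0.2]
finger_gap: 0.25
```

```bash
python3 - <<'E'
from h import *
p,R,o=cur();print(p, o['contact_force'],o['joint_positions'].round(1)); print(barat(np.linspace(0,1.79,23)[10])+.011*R.apply([0,0,1]))
snap('wrist','w4');snap('scene','s4')
E
```

```text
[ 0.54799492 -0.13627364  0.26975542] [0.5842293  3.34192436 0.24961907] [ -16.9   20.2   73.5  -20.5   78.7 -108.9]
[ 0.54753601 -0.1375397   0.26867239]
```

View pics/w4.png

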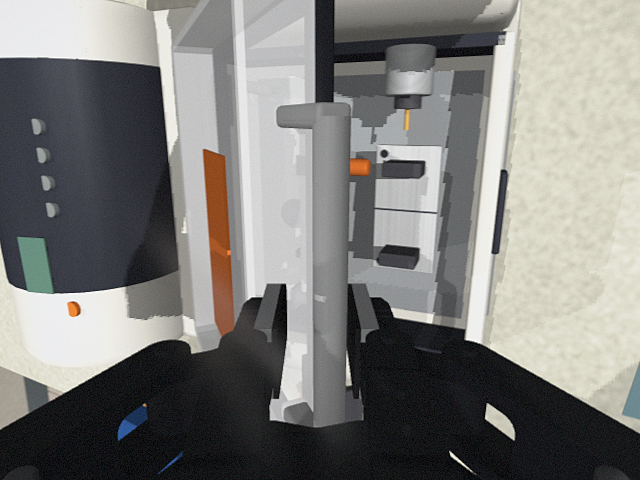

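>>> servo_tool([
  {"linear":[0,-18.6,-5],"delta_rot":[-0.041,0,0],"claw":0.25},
  {"linear":[0,-18.8,-4.1],"delta_rot":[-0.04,0,0],"claw":0.25},
  {"linear":[0,-18.9,-3.4],"delta_rot":[-0.041,0,0],"claw":0.25},
  {"linear":[0,-19.1,-2.6],"delta_rot":[-0.041,0,0],"claw":0.25},
  {"linear":[0,-19.1,-1.8],"delta_rot":[-0.04,0,0],"claw":0.25},
  {"linear":[0,-19.2,-1],"delta_rot":[-0.041,0,0],"claw":0.25},
  {"linear":[0,-19.3,-0.2],"delta_rot":[-0.04,0,0],"claw":0.25},
  {"linear":[0,-19.5,0.6],"delta_rot":[-0.009,0,0],"claw":0.25},
  {"linear":[0,-19.6,2.1],"delta_rot":[0,0,0],"claw":0.25},
  {"linear":[0,-19.3,3.6],"delta_rot":[0,0,0],"claw":0.25},
  {"linear":[0,-19,5.2],"delta_rot":[0,0,0],"claw":0.25},
  {"linear":[0,-12,4],"delta_rot":[0,0,0],"claw":0.25},
])

```text
time: 5.92
ee_pos: [0.565, -0.351, 0.3116]
tcp_rot: [-175.0, 0.0, -175.4]
contact_force: [0.9, -0.8, -0.6]
finger_gap: 0.249
```

```bash
python3 - <<'E'
from h import *
p,R,o=cur();print(p, o['contact_force'],o['joint_positions'].round(1)); 
c=snap('wrist','w5');c=snap('scene','s5'); f=c['frame'][:,:,::-1]
cv2.imwrite('pics/s5z.png',cv2.resize(f[30:250,180:470],None,fx=2.7,fy=2.7))
E
```

```text
[ 0.56496797 -0.35102175  0.31159549] [ 0.92436673 -0.82861385 -0.55904721] [ -40.6   31.    46.2   -3.6   99.3 -135.9]
```

View pics/w5.png

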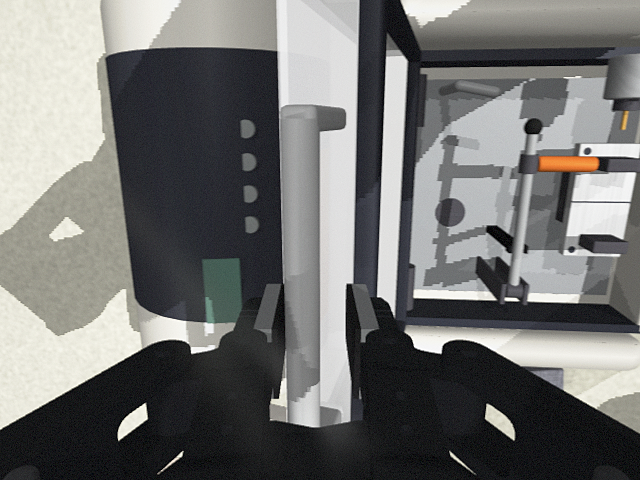

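View pics/s5z.png

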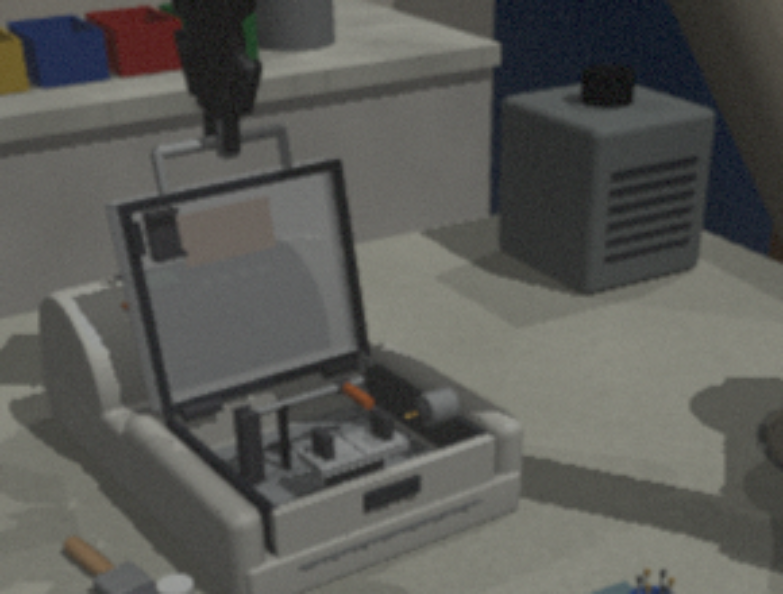

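```bash
python3 - <<'E'
from h import *
c=load('pics/..'.replace('pics/..','w5'))
for n,p,z in [('head',(534,126),.115),('pinroot',(537,163),.115),('pinend',(600,164),.115),('pivot',(513,288),.115),('rodmid',(522,220),.115),('st TL',(579,145),.092),('st BL',(564,250),.092)]: print(n,onz(c,*p,z).round(4),dep(c,*p).round(4))
c=load('w4')
print('w4')
for n,p,z in [('st TL',(377,146),.092),('st TR',(440,146),.092),('BR',(437,272),.092),('BL',(373,262),.092),('pinend',(370,167),.115)]: print(n,onz(c,*p,z).round(4),dep(c,*p).round(4))
E
```

```text
head [ 0.4918 -0.2103  0.115 ] [ 0.4919 -0.2136  0.1234]
pinroot [ 0.5185 -0.2024  0.115 ] [ 0.5182 -0.2047  0.1206]
pinend [ 0.5152 -0.1568  0.115 ] [ 0.5157 -0.152   0.1063]
pivot [ 0.621  -0.1999  0.115 ] [ 0.6187 -0.2026  0.1215]
rodmid [ 0.5635 -0.2043  0.115 ] [ 0.5624 -0.2067  0.1207]
st TL [ 0.503  -0.1637  0.092 ] [ 0.5031 -0.1628  0.0902]
st BL [ 0.5904 -0.1553  0.092 ] [ 0.5901 -0.1558  0.093 ]
w4
st TL [ 0.5026 -0.163   0.092 ] [ 0.5025 -0.1625  0.094 ]
st TR [ 0.498  -0.1186  0.092 ] [ 0.498  -0.1185  0.0931]
BR [ 0.5897 -0.1064  0.092 ] [ 0.6056 -0.1088  0.0478]
BL [ 0.592  -0.1554  0.092 ] [ 0.5915 -0.1552  0.0932]
pinend [ 0.5154 -0.1607  0.115 ] [ 0.5156 -0.161   0.1138]
```

>>> servo_tool([
  {"linear":[0,1,0],"delta_rot":[0,0,0],"claw":0.4},
  {"linear":[0,0,-15],"delta_rot":[0,0,0],"claw":0.4},
  {"linear":[0,0,-35],"delta_rot":[0,0,0],"claw":0.4},
])

```text
time: 6.4
ee_pos: [0.5643, -0.3432, 0.3616]
tcp_rot: [-175.2, -0.1, -175.4]
contact_force: [1.2, -1.0, -0.2]
finger_gap: 0.395
```

```bash
cat >> h.py <<'E'
PIV=np.array([.6215,-.2003,.115])
def pinat(th,off=.028): return PIV-off*X-.103*np.cos(th)*Y+.103*np.sin(th)*Z
def RD(yaw): # tool down, yaw deg
    return Ro.from_euler('xyz',[180,0,yaw],degrees=True)
E
python3 - <<'E'
from h import *
print(pinat(0),pinat(1.7))
P=pinat(0)
plan([((.54,-.25,.36),RX(88),2,.4),(P+[0,0,.11],RD(94.6),9,.4),])
E
```

```text
[ 0.51658621 -0.18065068  0.115     ] [ 0.63248267 -0.17132587  0.21714148]
[{"linear":[8.0, 47.0, -3.0],"delta_rot":[-0.025, -0.001, 0.0],"claw":0.4},
{"linear":[9.0, 48.0, -2.0],"delta_rot":[-0.025, -0.001, 0.001],"claw":0.4},
{"linear":[1.9, 8.4, 14.7],"delta_rot":[-0.003, 0.003, 0.174],"claw":0.4},
{"linear":[3.3, 7.9, 14.7],"delta_rot":[-0.003, 0.003, 0.175],"claw":0.4},
{"linear":[4.6, 7.1, 14.8],"delta_rot":[-0.003, 0.003, 0.174],"claw":0.4},
{"linear":[5.7, 6.2, 14.8],"delta_rot":[-0.003, 0.003, 0.175],"claw":0.4},
{"linear":[6.7, 5.1, 14.8],"delta_rot":[-0.003, 0.003, 0.174],"claw":0.4},
{"linear":[7.4, 3.8, 14.9],"delta_rot":[-0.003, 0.003, 0.175],"claw":0.4},
{"linear":[7.8, 2.4, 14.9],"delta_rot":[-0.003, 0.003, 0.174],"claw":0.4},
{"linear":[8.1, 0.9, 14.9],"delta_rot":[-0.003, 0.003, 0.175],"claw":0.4},
{"linear":[8.1, -0.5, 14.9],"delta_rot":[-0.003, 0.003, 0.174],"claw":0.4}]

end [ 0.5166 -0.1807  0.225 ] [180.    0.   94.6]
```

>>> servo_tool([
  {"linear":[8,47,-3],"delta_rot":[-0.025,-0.001,0],"claw":0.4},
  {"linear":[9,48,-2],"delta_rot":[-0.025,-0.001,0.001],"claw":0.4},
  {"linear":[1.9,8.4,14.7],"delta_rot":[-0.003,0.003,0.174],"claw":0.4},
  {"linear":[3.3,7.9,14.7],"delta_rot":[-0.003,0.003,0.175],"claw":0.4},
  {"linear":[4.6,7.1,14.8],"delta_rot":[-0.003,0.003,0.174],"claw":0.4},
  {"linear":[5.7,6.2,14.8],"delta_rot":[-0.003,0.003,0.175],"claw":0.4},
  {"linear":[6.7,5.1,14.8],"delta_rot":[-0.003,0.003,0.174],"claw":0.4},
  {"linear":[7.4,3.8,14.9],"delta_rot":[-0.003,0.003,0.175],"claw":0.4},
  {"linear":[7.8,2.4,14.9],"delta_rot":[-0.003,0.003,0.174],"claw":0.4},
  {"linear":[8.1,0.9,14.9],"delta_rot":[-0.003,0.003,0.175],"claw":0.4},
  {"linear":[8.1,-0.5,14.9],"delta_rot":[-0.003,0.003,0.174],"claw":0.4},
])

```text
time: 7.78
ee_pos: [0.5171, -0.181, 0.225]
tcp_rot: [179.8, 0.2, 94.3]
contact_force: [0.6, -0.2, 0.3]
finger_gap: 0.403
```

```bash
python3 - <<'E'
from h import *
p,R,o=cur();print(p,o['tcp_rot'], o['contact_force'],o['joint_positions'].round(1)); 
c=snap('wrist','w6'); print([proj(c,pinat(0,s)) for s in(.007,.028,.049)], proj(c,PIV))
c=snap('top','t6'); f=c['frame'][:,:,::-1]
cv2.imwrite('pics/t6z.png',cv2.resize(f[170:390,350:640],None,fx=2.7,fy=2.7))
E
```

```text
[ 0.51705055 -0.18104347  0.22500006] [1.79812211e+02 1.64474929e-01 9.42993041e+01] [ 0.58636451 -0.2087176   0.32681962] [-31.7  21.7  75.5  -0.   82.5 -36. ]
[(np.float64(314.9403517911623), np.float64(261.6077131725245)), (np.float64(314.7498162486481), np.float64(229.37456112961615)), (np.float64(314.5510320322235), np.float64(195.74596991140578))] (np.float64(477.1674328665513), np.float64(271.14379711842736))
```

View pics/w6.png

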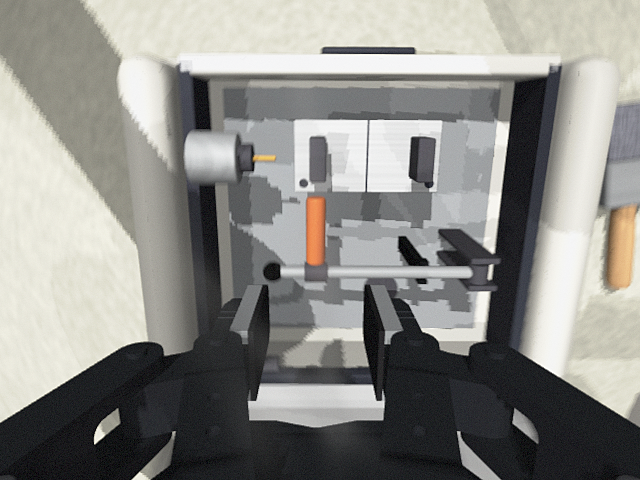

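View pics/t6z.png

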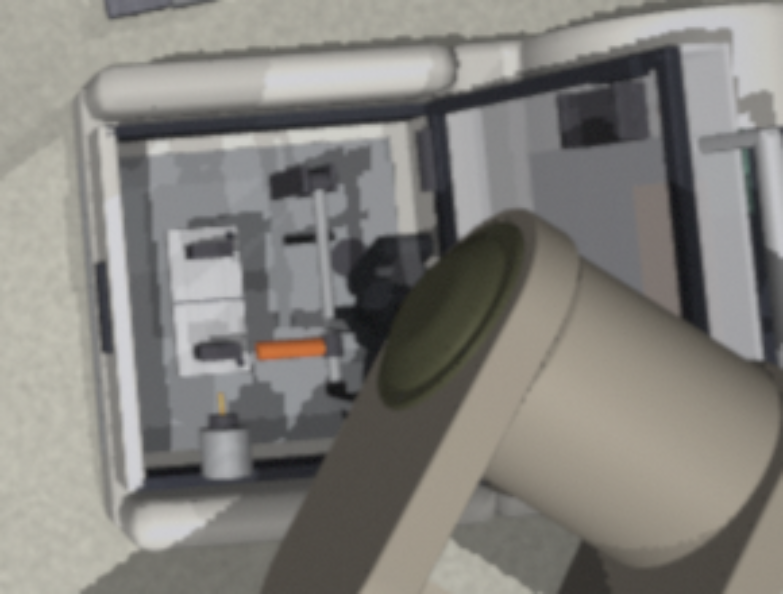

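```bash
python3 - <<'E'
from h import *
c=load('w6')
q=np.array([onz(c,*p,.092) for p in [(294,120),(442,120),(441,192),(296,190)]]); print(q.round(4),q.mean(0).round(4)); print([np.linalg.norm(q[i]-q[(i+1)%4]).round(4) for i in range(4)])
for i in range(4):
    d=q[(i+1)%4]-q[i]; print(np.degrees(np.arctan2(d[1],d[0])).round(2))
P=pinat(0)
plan([(P+[0,0,-.012],RD(94.6),5,.4)])
E
```

```text
[[ 0.4987 -0.1167  0.092 ]
 [ 0.5916 -0.1097  0.092 ]
 [ 0.598  -0.1551  0.092 ]
 [ 0.5028 -0.1609  0.092 ]] [ 0.5478 -0.1356  0.092 ]
[np.float64(0.0932), np.float64(0.0458), np.float64(0.0954), np.float64(0.0444)]
4.31
-82.01
-176.51
95.23
[{"linear":[0.0, 0.0, 24.0],"delta_rot":[0.0, 0.0, 0.0],"claw":0.4},
{"linear":[0.0, 0.0, 24.0],"delta_rot":[0.0, 0.0, 0.0],"claw":0.4},
{"linear":[0.0, 0.0, 24.0],"delta_rot":[0.0, 0.0, 0.0],"claw":0.4},
{"linear":[0.0, 0.0, 25.0],"delta_rot":[0.0, 0.001, 0.0],"claw":0.4},
{"linear":[0.0, 0.0, 24.0],"delta_rot":[0.001, 0.0, 0.0],"claw":0.4}]

end [ 0.5166 -0.1807  0.1032] [-180.     0.    94.6]
```

>>> servo_tool([
  {"linear":[0.2,0,25],"delta_rot":[0,0,0],"claw":0.4},
  {"linear":[0.2,0,25],"delta_rot":[0.001,0.001,-0.002],"claw":0.4},
  {"linear":[0,0,25],"delta_rot":[0.001,0.001,-0.002],"claw":0.4},
  {"linear":[0,0,25],"delta_rot":[0,0,0],"claw":0.4},
  {"linear":[0,0,22],"delta_rot":[0,0,0],"claw":0.4},
  {"linear":[0,0,0],"delta_rot":[0,0,0],"claw":0.4},
])

```text
time: 8.62
ee_pos: [0.5173, -0.1818, 0.1026]
tcp_rot: [-179.9, -0.0, 95.0]
contact_force: [0.2, 0.0, 0.2]
finger_gap: 0.403
```

```bash
python3 - <<'E'
from h import *
p,R,o=cur();print(p,R.inv().apply(pinat(0)-p),o['contact_force'])
c=snap('wrist','w7')
E
```

```text
[ 0.51725117 -0.18176141  0.10261851] [ 0.00116596 -0.00057655 -0.01238085] [0.18159867 0.0193639  0.22746832]
```

View pics/w7.png

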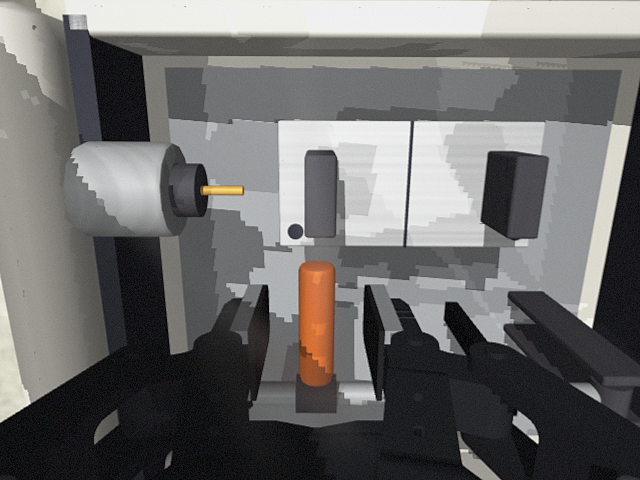

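>>> servo_tool([
  {"linear":[0,0,0],"delta_rot":[0,0,0],"claw":0.05},
  {"linear":[0,0,0],"delta_rot":[0,0,0],"claw":0.05},
  {"linear":[0,0,0],"delta_rot":[0,0,0],"claw":0.05},
])

```text
time: 9.05
ee_pos: [0.5174, -0.1824, 0.1043]
tcp_rot: [179.9, 0.1, 94.8]
contact_force: [-4.2, -0.7, 5.4]
finger_gap: 0.115
```

```bash
python3 - <<'E'
from h import *
p,R,o=cur();print(p,o['contact_force'],o['finger_gap'])
off=p-pinat(0)
w=[(pinat(t)+off,R,1,.05) for t in np.linspace(0,1.69,19)[1:]]
plan(w)
E
```

```text
[ 0.51742411 -0.18236636  0.10429284] [-4.21163139 -0.70536193  5.39107432] 0.11502662813196962
[{"linear":[0.0, 0.5, -9.7],"delta_rot":[0.0, 0.0, 0.0],"claw":0.05},
{"linear":[-0.1, 1.3, -9.5],"delta_rot":[0.0, 0.0, 0.0],"claw":0.05},
{"linear":[0.0, 2.3, -9.4],"delta_rot":[0.0, 0.0, 0.0],"claw":0.05},
{"linear":[0.0, 3.1, -9.2],"delta_rot":[0.0, 0.0, 0.0],"claw":0.05},
{"linear":[-0.1, 4.0, -8.8],"delta_rot":[0.0, 0.0, 0.0],"claw":0.05},
{"linear":[0.0, 4.8, -8.4],"delta_rot":[0.0, 0.0, 0.0],"claw":0.05},
{"linear":[0.0, 5.5, -7.9],"delta_rot":[0.0, 0.0, 0.0],"claw":0.05},
{"linear":[-0.1, 6.3, -7.4],"delta_rot":[0.0, 0.0, 0.0],"claw":0.05},
{"linear":[0.0, 6.9, -6.7],"delta_rot":[0.0, 0.0, 0.0],"claw":0.05},
{"linear":[-0.1, 7.6, -6.1],"delta_rot":[0.0, 0.0, 0.0],"claw":0.05},
{"linear":[0.0, 8.0, -5.3],"delta_rot":[0.0, 0.0, 0.0],"claw":0.05},
{"linear":[-0.1, 8.6, -4.5],"delta_rot":[0.0, 0.0, 0.0],"claw":0.05}]

[{"linear":[0.0, 8.9, -3.8],"delta_rot":[0.0, 0.0, 0.0],"claw":0.05},
{"linear":[-0.1, 9.2, -2.8],"delta_rot":[0.0, 0.0, 0.0],"claw":0.05},
{"linear":[0.0, 9.5, -2.0],"delta_rot":[0.0, 0.0, 0.0],"claw":0.05},
{"linear":[0.0, 9.6, -1.1],"delta_rot":[0.0, 0.0, 0.0],"claw":0.05},
{"linear":[-0.1, 9.6, -0.2],"delta_rot":[0.0, 0.0, 0.0],"claw":0.05},
{"linear":[0.0, 9.7, 0.7],"delta_rot":[0.0, 0.0, 0.0],"claw":0.05}]

end [ 0.6323 -0.1731  0.2065] [1.799e+02 1.000e-01 9.480e+01]
```

>>> servo_tool([
  {"linear":[0,0.5,-9.7],"delta_rot":[0,0,0],"claw":0.05},
  {"linear":[0,1.3,-9.5],"delta_rot":[0,0,0],"claw":0.05},
  {"linear":[0,2.3,-9.4],"delta_rot":[0,0,0],"claw":0.05},
  {"linear":[0,3.1,-9.2],"delta_rot":[0,0,0],"claw":0.05},
  {"linear":[0,4,-8.8],"delta_rot":[0,0,0],"claw":0.05},
  {"linear":[0,4.8,-8.4],"delta_rot":[0,0,0],"claw":0.05},
])

```text
time: 9.8
ee_pos: [0.5314, -0.1811, 0.1591]
tcp_rot: [-179.7, 0.1, 94.8]
contact_force: [-12.7, -4.8, 3.3]
finger_gap: 0.108
```

```bash
python3 - <<'E'
from h import *
p,R,o=cur();print(p,o['contact_force'],o['finger_gap'])
c=snap('wrist','w8')
E
```

```text
[ 0.53141912 -0.18105495  0.15909606] [-12.74182512  -4.75283383   3.28864158] 0.10810003000372734
```

View pics/w8.png

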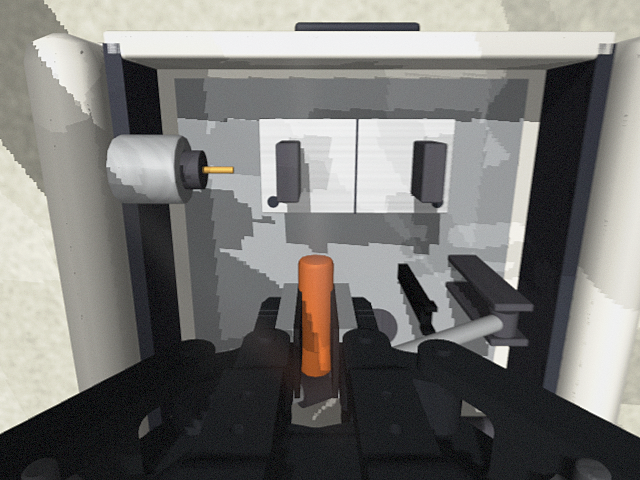

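>>> servo_tool([
  {"linear":[0,5.2,-8.2],"delta_rot":[0,0,0],"claw":0.05},
  {"linear":[0,6.2,-7.5],"delta_rot":[0,0,0],"claw":0.05},
  {"linear":[0,6.9,-6.8],"delta_rot":[0,0,0],"claw":0.05},
  {"linear":[0,7.6,-6.2],"delta_rot":[0,0,0],"claw":0.05},
  {"linear":[0,8,-5.4],"delta_rot":[0,0,0],"claw":0.05},
  {"linear":[0,8.6,-4.5],"delta_rot":[0,0,0],"claw":0.05},
])

```text
time: 10.6
ee_pos: [0.5738, -0.1777, 0.202]
tcp_rot: [-179.9, 0.3, 94.8]
contact_force: [-19.3, -0.8, 29.9]
finger_gap: 0.105
```

>>> servo_tool([
  {"linear":[0,8.9,-3.8],"delta_rot":[0,0,0],"claw":0.05},
  {"linear":[0,9.2,-2.8],"delta_rot":[0,0,0],"claw":0.05},
  {"linear":[0,9.5,-2],"delta_rot":[0,0,0],"claw":0.05},
  {"linear":[0,9.6,-1.1],"delta_rot":[0,0,0],"claw":0.05},
  {"linear":[0,9.6,-0.2],"delta_rot":[0,0,0],"claw":0.05},
  {"linear":[0,7,0.5],"delta_rot":[0,0,0],"claw":0.05},
])

```text
time: 11.35
ee_pos: [0.6308, -0.1731, 0.2093]
tcp_rot: [179.6, 0.3, 94.8]
contact_force: [0.7, -9.0, 4.7]
finger_gap: 0.109
```

```bash
python3 - <<'E'
from h import *
p,R,o=cur();print(p,o['contact_force'],o['finger_gap'],pinat(1.69))
c=snap('wrist','w9');c=snap('scene','s9'); f=c['frame'][:,:,::-1]
cv2.imwrite('pics/s9z.png',cv2.resize(f[30:250,180:470],None,fx=2.7,fy=2.7))
E
```

```text
[ 0.63076458 -0.17314073  0.20927446] [ 0.69218071 -9.02533325  4.74506204] 0.10932533061360267 [ 0.6314639  -0.17140784  0.21726908]
```

View pics/w9.png

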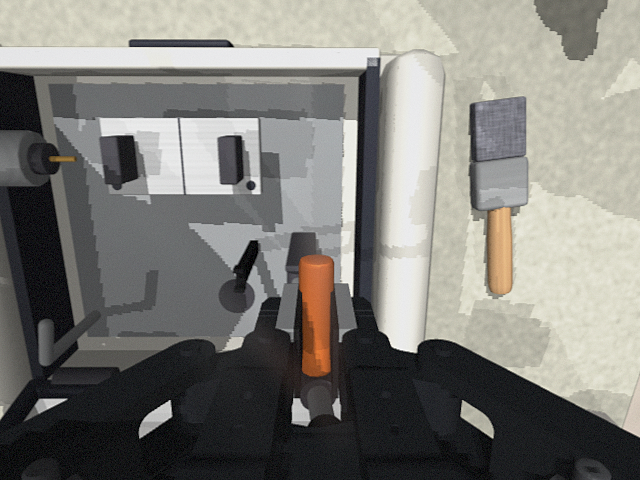

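View pics/s9z.png

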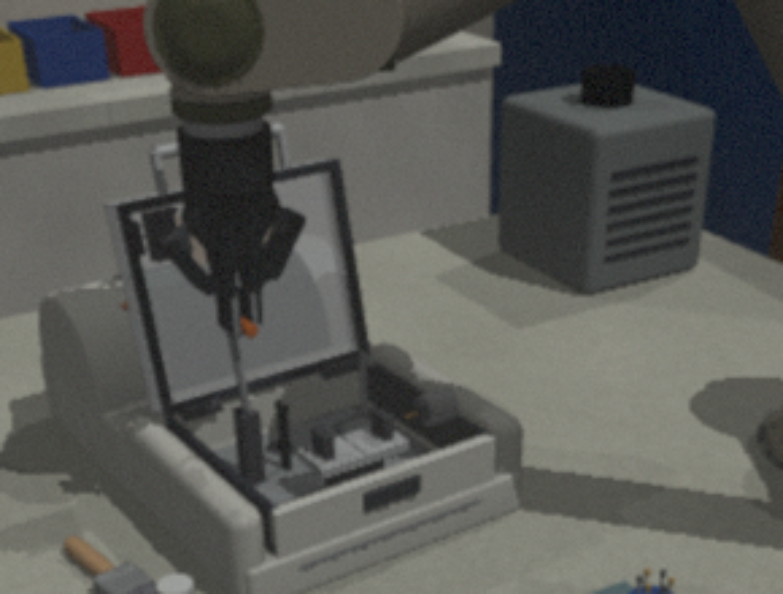

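>>> servo_tool([
  {"linear":[0,0,0],"delta_rot":[0,0,0],"claw":0.4},
  {"linear":[0,0,0],"delta_rot":[0,0,0],"claw":0.4},
  {"linear":[12,0,0],"delta_rot":[0,0,0],"claw":0.4},
  {"linear":[35,0,0],"delta_rot":[0,0,0],"claw":0.4},
  {"linear":[20,0,-30],"delta_rot":[0,0,0],"claw":0.4},
  {"linear":[0,0,-50],"delta_rot":[0,0,0],"claw":0.4},
])

```text
time: 12.2
ee_pos: [0.6228, -0.1031, 0.2856]
tcp_rot: [-179.8, -0.1, 94.9]
contact_force: [0.4, -0.1, 1.1]
finger_gap: 0.4
```

```bash
python3 - <<'E'
from h import *
p,R,o=cur();print(p,o['contact_force'],o['finger_gap'],o['joint_positions'].round(1))
c=snap('wrist','w10');c=snap('scene','s10'); f=c['frame'][:,:,::-1]
cv2.imwrite('pics/s10z.png',cv2.resize(f[30:250,180:470],None,fx=2.7,fy=2.7))
E
```

```text
[ 0.62283876 -0.10310951  0.28561379] [ 0.40487749 -0.0709407   1.0789682 ] 0.3996620896159931 [-20.1  29.   53.6  -0.   97.6 -25.1]
```

View pics/w10.png

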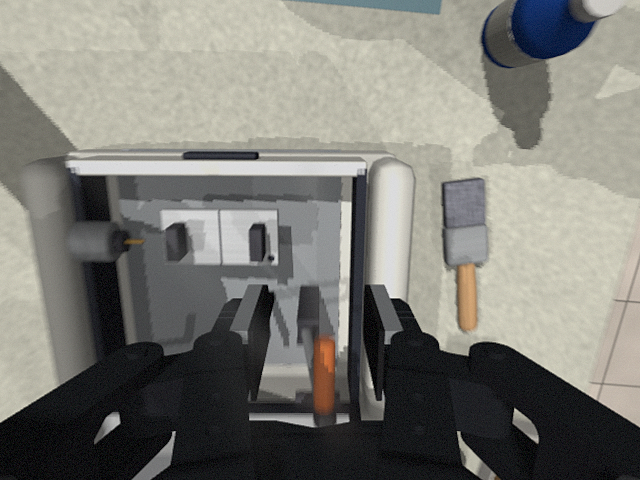

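View pics/s10z.png

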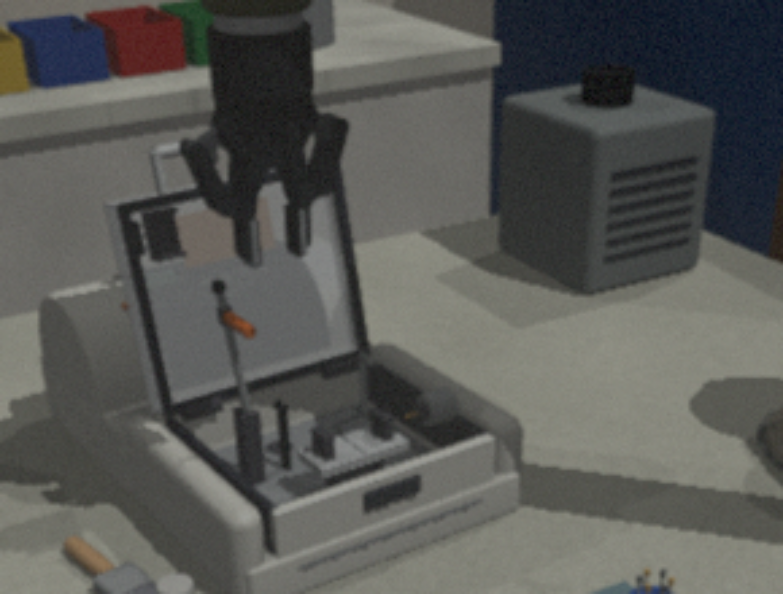

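```bash
python3 - <<'E'
from h import *
Q=RX(86); b=barat(1.795)
s=plan([((.600,-.16,.385),RX(90),9,.4),((b[0],b[1],.375),Q,5,.4),(b+.011*Q.apply([0,0,1]),Q,4,.4)])
E
```

```text
[{"linear":[-5.9, -3.2, -10.4],"delta_rot":[0.0, 0.001, -0.174],"claw":0.4},
{"linear":[-5.3, -4.1, -10.4],"delta_rot":[0.0, 0.001, -0.174],"claw":0.4},
{"linear":[-4.5, -5.0, -10.4],"delta_rot":[0.0, 0.001, -0.174],"claw":0.4},
{"linear":[-3.5, -5.7, -10.3],"delta_rot":[0.0, 0.002, -0.174],"claw":0.4},
{"linear":[-2.5, -6.2, -10.4],"delta_rot":[0.001, 0.002, -0.174],"claw":0.4},
{"linear":[-1.4, -6.5, -10.4],"delta_rot":[0.001, 0.001, -0.174],"claw":0.4},
{"linear":[-0.2, -6.7, -10.3],"delta_rot":[0.0, 0.001, -0.174],"claw":0.4},
{"linear":[1.0, -6.6, -10.3],"delta_rot":[0.001, 0.002, -0.174],"claw":0.4},
{"linear":[2.2, -6.4, -10.4],"delta_rot":[0.0, 0.001, -0.174],"claw":0.4},
{"linear":[10.0, -39.0, 2.0],"delta_rot":[0.014, 0.0, 0.0],"claw":0.4},
{"linear":[10.0, -39.0, 3.0],"delta_rot":[0.014, 0.0, 0.0],"claw":0.4},
{"linear":[10.0, -38.0, 3.0],"delta_rot":[0.014, 0.0, 0.0],"claw":0.4}]

[{"linear":[10.0, -39.0, 3.0],"delta_rot":[0.014, 0.0, 0.0],"claw":0.4},
{"linear":[11.0, -38.0, 4.0],"delta_rot":[0.014, 0.0, 0.0],"claw":0.4},
{"linear":[-0.1, 0.9, 16.4],"delta_rot":[0.0, 0.0, 0.0],"claw":0.4},
{"linear":[-0.1, 1.0, 16.4],"delta_rot":[0.0, 0.0, 0.0],"claw":0.4},
{"linear":[-0.1, 0.9, 16.5],"delta_rot":[0.0, 0.0, 0.0],"claw":0.4},
{"linear":[-0.1, 1.0, 16.4],"delta_rot":[0.0, 0.0, 0.0],"claw":0.4}]

end [ 0.5652 -0.3576  0.3096] [-176.     0.  -175.4]
```

>>> servo_tool([
  {"linear":[-5.9,-3.2,-10.4],"delta_rot":[0,0.001,-0.174],"claw":0.4},
  {"linear":[-5.3,-4.1,-10.4],"delta_rot":[0,0.001,-0.174],"claw":0.4},
  {"linear":[-4.5,-5,-10.4],"delta_rot":[0,0.001,-0.174],"claw":0.4},
  {"linear":[-3.5,-5.7,-10.3],"delta_rot":[0,0.002,-0.174],"claw":0.4},
  {"linear":[-2.5,-6.2,-10.4],"delta_rot":[0.001,0.002,-0.174],"claw":0.4},
  {"linear":[-1.4,-6.5,-10.4],"delta_rot":[0.001,0.001,-0.174],"claw":0.4},
  {"linear":[-0.2,-6.7,-10.3],"delta_rot":[0,0.001,-0.174],"claw":0.4},
  {"linear":[1,-6.6,-10.3],"delta_rot":[0.001,0.002,-0.174],"claw":0.4},
  {"linear":[2.2,-6.4,-10.4],"delta_rot":[0,0.001,-0.174],"claw":0.4},
  {"linear":[10,-39,2],"delta_rot":[0.014,0,0],"claw":0.4},
  {"linear":[10,-39,3],"delta_rot":[0.014,0,0],"claw":0.4},
  {"linear":[10,-38,3],"delta_rot":[0.014,0,0],"claw":0.4},
])

```text
time: 13.8
ee_pos: [0.5787, -0.2798, 0.3719]
tcp_rot: [-177.9, -0.6, -175.4]
contact_force: [0.3, 0.3, -0.4]
finger_gap: 0.401
```

>>> servo_tool([
  {"linear":[10,-39,3],"delta_rot":[0.014,0,0],"claw":0.4},
  {"linear":[11,-38,4],"delta_rot":[0.014,0,0],"claw":0.4},
  {"linear":[0,0.5,10],"delta_rot":[0,0,0],"claw":0.4},
])

```text
time: 14.18
ee_pos: [0.5634, -0.36, 0.358]
tcp_rot: [-176.2, -0.5, -175.6]
contact_force: [-0.0, 0.3, 0.3]
finger_gap: 0.406
```

```bash
python3 - <<'E'
from h import *
p,R,o=cur();print(p,o['tcp_rot'],o['contact_force'],R.inv().apply(barat(1.795)-p))
c=snap('wrist','w11')
E
```

```text
[ 0.56339555 -0.35997922  0.35798249] [-176.24561227   -0.54461867 -175.63239484] [-0.00770348  0.32215078  0.25677817] [-0.00235496  0.00543526  0.03716413]
```

View pics/w11.png

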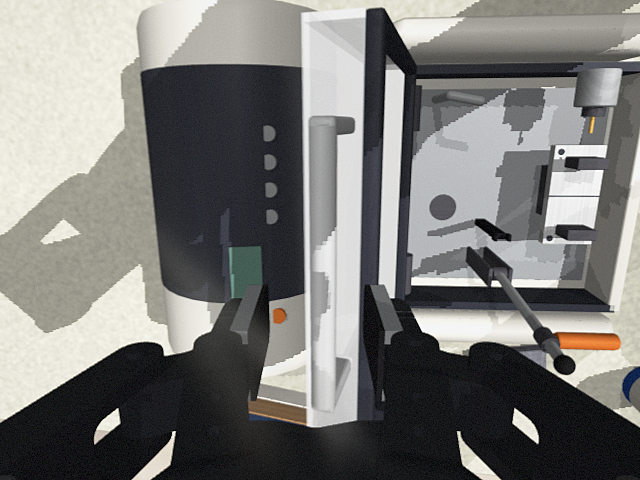

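```bash
python3 - <<'E'
from h import *
Q=RX(86); b=barat(1.795)
w=[(b+.011*Q.apply([0,0,1]),Q,4,.4),(b+.011*Q.apply([0,0,1]),Q,3,.25)]
for t in list(np.linspace(1.79,1.35,9)[1:])+list(np.linspace(1.35,1.24,6)[1:])+list(np.linspace(1.24,1.15,9)[1:]):
    w.append((barat(t)+.011*Q.apply([0,0,1]),Q,1,.25))
plan(w)
E
```

```text
[{"linear":[-0.5, 0.9, 11.7],"delta_rot":[0.002, -0.003, 0.0],"claw":0.4},
{"linear":[-0.5, 0.9, 11.7],"delta_rot":[0.002, -0.003, -0.001],"claw":0.4},
{"linear":[-0.4, 0.9, 11.7],"delta_rot":[0.001, -0.003, 0.0],"claw":0.4},
{"linear":[-0.5, 1.0, 11.7],"delta_rot":[0.002, -0.002, -0.001],"claw":0.4},
{"linear":[0.0, 0.0, 0.0],"delta_rot":[0.0, 0.0, 0.0],"claw":0.25},
{"linear":[0.0, 0.0, 0.0],"delta_rot":[0.0, 0.0, 0.0],"claw":0.25},
{"linear":[0.0, 0.0, 0.0],"delta_rot":[0.0, 0.0, 0.0],"claw":0.25},
{"linear":[0.0, 13.6, -4.9],"delta_rot":[0.0, 0.0, 0.0],"claw":0.25},
{"linear":[0.0, 12.8, -3.8],"delta_rot":[0.0, 0.0, 0.0],"claw":0.25},
{"linear":[0.0, 12.9, -3.1],"delta_rot":[0.0, 0.0, 0.0],"claw":0.25},
{"linear":[0.0, 13.1, -2.4],"delta_rot":[0.0, 0.0, 0.0],"claw":0.25},
{"linear":[0.0, 13.2, -1.6],"delta_rot":[0.0, 0.0, 0.0],"claw":0.25}]

[{"linear":[0.0, 13.3, -1.0],"delta_rot":[0.0, 0.0, 0.0],"claw":0.25},
{"linear":[0.0, 13.2, -0.2],"delta_rot":[0.0, 0.0, 0.0],"claw":0.25},
{"linear":[0.0, 13.3, 0.6],"delta_rot":[0.0, 0.0, 0.0],"claw":0.25},
{"linear":[0.0, 5.3, 0.4],"delta
[... 207 characters left out ...]
t":[0.0, 0.0, 0.0],"claw":0.25},
{"linear":[0.0, 5.2, 0.9],"delta_rot":[0.0, 0.0, 0.0],"claw":0.25},
{"linear":[0.0, 2.7, 0.5],"delta_rot":[0.0, 0.0, 0.0],"claw":0.25},
{"linear":[0.0, 2.7, 0.6],"delta_rot":[0.0, 0.0, 0.0],"claw":0.25},
{"linear":[0.0, 2.6, 0.5],"delta_rot":[0.0, 0.0, 0.0],"claw":0.25},
{"linear":[0.0, 2.7, 0.6],"delta_rot":[0.0, 0.0, 0.0],"claw":0.25}]

[{"linear":[0.0, 2.6, 0.6],"delta_rot":[0.0, 0.0, 0.0],"claw":0.25},
{"linear":[0.0, 2.7, 0.7],"delta_rot":[0.0, 0.0, 0.0],"claw":0.25},
{"linear":[0.0, 2.6, 0.6],"delta_rot":[0.0, 0.0, 0.0],"claw":0.25},
{"linear":[0.0, 2.6, 0.7],"delta_rot":[0.0, 0.0, 0.0],"claw":0.25}]

end [ 0.5529 -0.2049  0.3072] [-176.    -0.  -175.4]
```

>>> servo_tool([
  {"linear":[-0.5,0.9,11.7],"delta_rot":[0.002,-0.003,0],"claw":0.4},
  {"linear":[-0.5,0.9,11.7],"delta_rot":[0.002,-0.003,-0.001],"claw":0.4},
  {"linear":[-0.4,0.9,11.7],"delta_rot":[0.001,-0.003,0],"claw":0.4},
  {"linear":[-0.5,1,11.7],"delta_rot":[0.002,-0.002,-0.001],"claw":0.4},
  {"linear":[0,0,0],"delta_rot":[0,0,0],"claw":0.21},
  {"linear":[0,0,0],"delta_rot":[0,0,0],"claw":0.21},
  {"linear":[0,0,0],"delta_rot":[0,0,0],"claw":0.21},
])

```text
time: 15.1
ee_pos: [0.5657, -0.3577, 0.3128]
tcp_rot: [-175.8, 0.1, -175.3]
contact_force: [-0.1, -0.6, -1.0]
finger_gap: 0.212
```

```bash
python3 - <<'E'
from h import *
p,R,o=cur();print(p,o['tcp_rot'],o['contact_force'])
c=snap('wrist','w12')
E
```

```text
[ 0.56570446 -0.35767497  0.31281391] [-1.75779033e+02  1.48227207e-01 -1.75316842e+02] [-0.07926309 -0.57348157 -0.95429245]
```

View pics/w12.png

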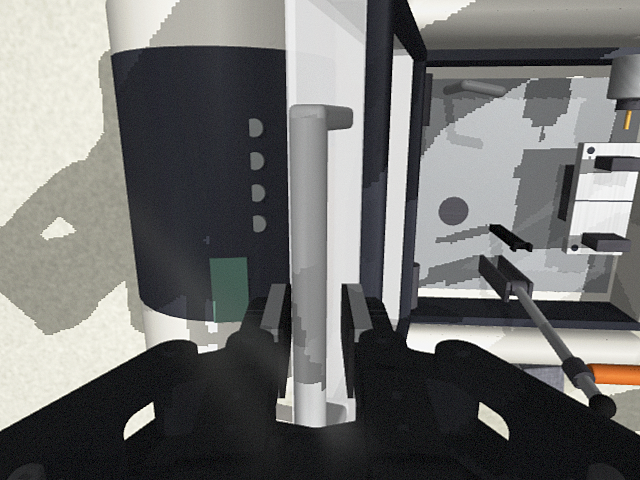

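Bar (col ~310) sits caged between the pads. Bring it forward.

>>> servo_tool([
  {"linear":[0,13.6,-4.5],"delta_rot":[0,0,0],"claw":0.21},
  {"linear":[0,12.8,-3.8],"delta_rot":[0,0,0],"claw":0.21},
  {"linear":[0,12.9,-3.1],"delta_rot":[0,0,0],"claw":0.21},
  {"linear":[0,13.1,-2.4],"delta_rot":[0,0,0],"claw":0.21},
  {"linear":[0,13.2,-1.6],"delta_rot":[0,0,0],"claw":0.21},
  {"linear":[0,13.3,-1],"delta_rot":[0,0,0],"claw":0.21},
  {"linear":[0,9,0],"delta_rot":[0,0,0],"claw":0.21},
  {"linear":[0,9,0],"delta_rot":[0,0,0],"claw":0.21},
  {"linear":[0,8.5,0.4],"delta_rot":[0,0,0],"claw":0.21},
])

```text
time: 16.27
ee_pos: [0.5569, -0.2511, 0.3204]
tcp_rot: [-175.8, 0.1, -175.3]
contact_force: [-0.2, 0.9, 0.2]
finger_gap: 0.207
```

>>> servo_tool([
  {"linear":[0,5.3,0.4],"delta_rot":[0,0,0],"claw":0.21},
  {"linear":[0,5.3,0.5],"delta_rot":[0,0,0],"claw":0.21},
  {"linear":[0,5.3,0.7],"delta_rot":[0,0,0],"claw":0.21},
  {"linear":[0,5.3,0.7],"delta_rot":[0,0,0],"claw":0.21},
  {"linear":[0,4.5,0.9],"delta_rot":[0,0,0],"claw":0.21},
])

```text
time: 16.9
ee_pos: [0.5548, -0.2259, 0.3154]
tcp_rot: [-175.8, 0.1, -175.3]
contact_force: [0.5, 0.5, -0.3]
finger_gap: 0.213
```

```bash
python3 - <<'E'
from h import *
p,R,o=cur();print(p,o['contact_force'],[(barat(t)+.011*R.apply([0,0,1])).round(4) for t in(1.26,1.22,1.2,1.17)])
c=snap('wrist','w13');c=snap('scene','s13'); f=c['frame'][:,:,::-1]
cv2.imwrite('pics/s13z.png',cv2.resize(f[30:250,180:470],None,fx=2.7,fy=2.7))
E
```

```text
[ 0.55483669 -0.22594342  0.315397  ] [ 0.47278698  0.45825211 -0.26627376] [array([ 0.555 , -0.2303,  0.3146]), array([ 0.5543, -0.221 ,  0.3122]), array([ 0.5539, -0.2163,  0.3109]), array([ 0.5533, -0.2094,  0.3087])]
```

View pics/w13.png

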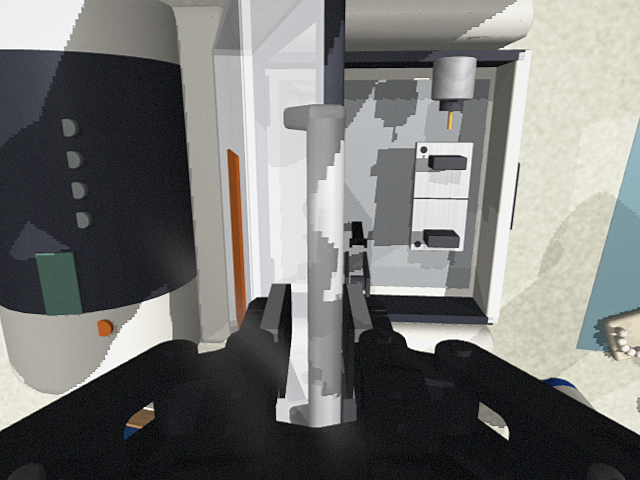

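View pics/s13z.png

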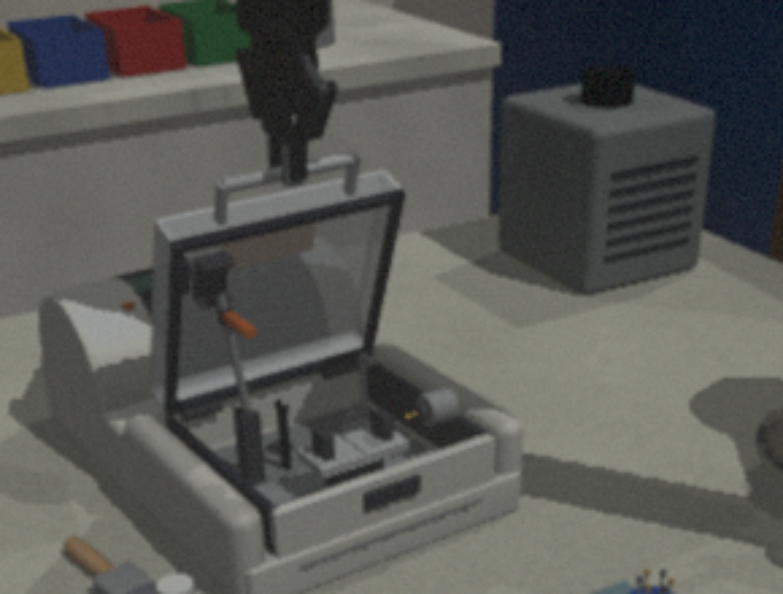

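>>> servo_tool([
  {"linear":[0,2.7,0.6],"delta_rot":[0,0,0],"claw":0.21},
  {"linear":[0,2.7,0.6],"delta_rot":[0,0,0],"claw":0.21},
  {"linear":[0,2.6,0.6],"delta_rot":[0,0,0],"claw":0.21},
  {"linear":[0,2.6,0.6],"delta_rot":[0,0,0],"claw":0.21},
  {"linear":[0,0,0],"delta_rot":[0,0,0],"claw":0.21},
])

```text
time: 17.62
ee_pos: [0.554, -0.2158, 0.3124]
tcp_rot: [-175.8, 0.1, -175.3]
contact_force: [-0.1, -0.0, -0.3]
finger_gap: 0.211
```

```bash
python3 - <<'E'
from h import *
p,R,o=cur();print(p,o['contact_force'])
c=snap('wrist','w14');cv2.imwrite('pics/w14z.png',c['frame'][250:450,200:440,::-1].repeat(2,0).repeat(2,1)); c=snap('scene','s14'); f=c['frame'][:,:,::-1]
cv2.imwrite('pics/s14z.png',cv2.resize(f[30:250,180:470],None,fx=2.7,fy=2.7))
E
```

```text
[ 0.55403601 -0.2157627   0.31235467] [-0.07471415 -0.03635421 -0.32341944]
```

View pics/w14z.png

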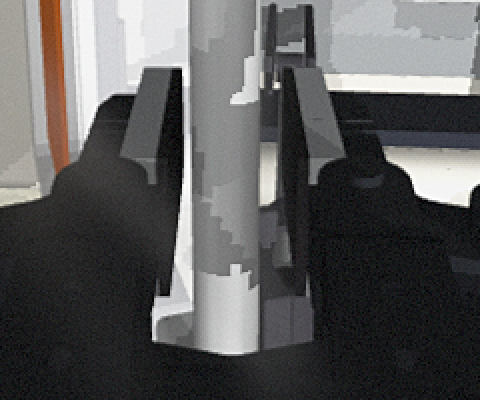

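View pics/s14z.png

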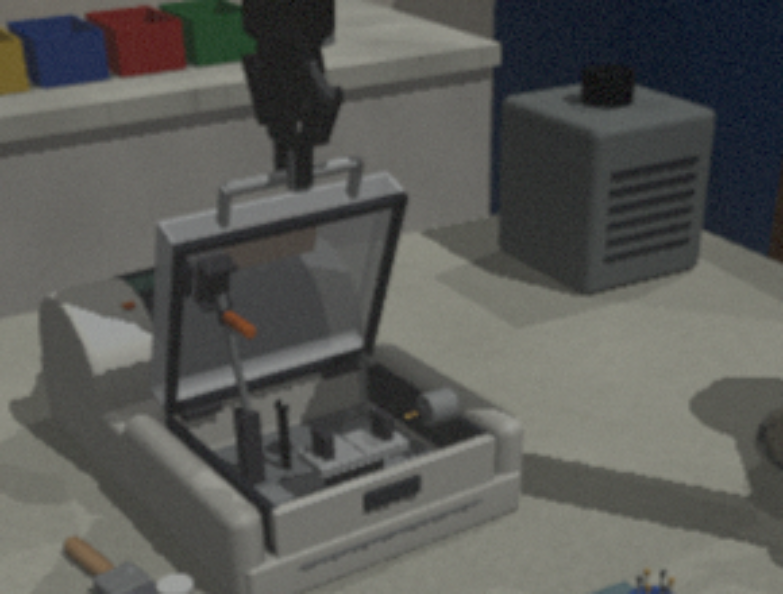

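```bash
python3 - <<'E'
from h import *
plan([((.553,-.212,.372),RX(86),3,.4),((.50,.05,.30),RD(174),6,.9),((.462,.287,.165),RD(162),6,.9)])
E
```

```text
[{"linear":[0.2, -0.1, -19.9],"delta_rot":[-0.001, 0.001, 0.0],"claw":0.4},
{"linear":[0.2, -0.1, -19.9],"delta_rot":[-0.001, 0.001, 0.001],"claw":0.4},
{"linear":[0.3, -0.1, -19.9],"delta_rot":[-0.001, 0.0, 0.0],"claw":0.4},
{"linear":[5.0, 45.0, 9.0],"delta_rot":[-0.012, 0.001, 0.031],"claw":0.9},
{"linear":[7.0, 45.0, 9.0],"delta_rot":[-0.012, 0.001, 0.031],"claw":0.9},
{"linear":[8.0, 44.0, 10.0],"delta_rot":[-0.011, 0.001, 0.031],"claw":0.9},
{"linear":[9.0, 44.0, 11.0],"delta_rot":[-0.012, 0.001, 0.031],"claw":0.9},
{"linear":[11.0, 43.0, 11.0],"delta_rot":[-0.011, 0.001, 0.031],"claw":0.9},
{"linear":[12.0, 43.0, 11.0],"delta_rot":[-0.012, 0.002, 0.03],"claw":0.9},
{"linear":[10.0, 39.0, 23.0],"delta_rot":[0.0, 0.0, 0.035],"claw":0.9},
{"linear":[12.0, 38.0, 22.0],"delta_rot":[0.0, 0.0, 0.035],"claw":0.9},
{"linear":[13.0, 38.0, 23.0],"delta_rot":[0.0, 0.0, 0.035],"claw":0.9}]

[{"linear":[15.0, 37.0, 22.0],"delta_rot":[0.0, 0.0, 0.035],"claw":0.9},
{"linear":[16.0, 37.0, 23.0],"delta_rot":[0.0, 0.0, 0.035],"claw":0.9},
{"linear":[16.0, 36.0, 22.0],"delta_rot":[0.0, 0.0, 0.035],"claw":0.9}]

end [0.4623 0.2864 0.1652] [180.  -0. 162.]
```

>>> servo_tool([
  {"linear":[0,0,0],"delta_rot":[0,0,0],"claw":0.35},
  {"linear":[0,0,-20],"delta_rot":[0,0,0],"claw":0.35},
  {"linear":[0,0,-40],"delta_rot":[0,0,0],"claw":0.35},
  {"linear":[5,45,9],"delta_rot":[-0.012,0.001,0.031],"claw":0.9},
  {"linear":[7,45,9],"delta_rot":[-0.012,0.001,0.031],"claw":0.9},
  {"linear":[8,44,10],"delta_rot":[-0.011,0.001,0.031],"claw":0.9},
  {"linear":[9,44,11],"delta_rot":[-0.012,0.001,0.031],"claw":0.9},
  {"linear":[11,43,11],"delta_rot":[-0.011,0.001,0.031],"claw":0.9},
  {"linear":[12,43,11],"delta_rot":[-0.012,0.002,0.03],"claw":0.9},
  {"linear":[10,39,23],"delta_rot":[0,0,0.035],"claw":0.9},
  {"linear":[12,38,22],"delta_rot":[0,0,0.035],"claw":0.9},
  {"linear":[13,38,23],"delta_rot":[0,0,0.035],"claw":0.9},
])

```text
time: 19.23
ee_pos: [0.4816, 0.1695, 0.2307]
tcp_rot: [-179.9, 0.2, 168.0]
contact_force: [-0.4, -0.1, 0.0]
finger_gap: 0.898
```

>>> servo_tool([
  {"linear":[15,37,22],"delta_rot":[0,0,0.035],"claw":0.9},
  {"linear":[16,37,23],"delta_rot":[0,0,0.035],"claw":0.9},
  {"linear":[16,36,22],"delta_rot":[0,0,0.035],"claw":0.9},
  {"linear":[0,0,0],"delta_rot":[0,0,0],"claw":0.9},
])

```text
time: 19.73
ee_pos: [0.4616, 0.2879, 0.1623]
tcp_rot: [-179.8, -0.0, 162.2]
contact_force: [-0.2, -1.4, 0.2]
finger_gap: 0.899
```

```bash
python3 - <<'E'
from h import *
p,R,o=cur();print(p,o['tcp_rot'],o['contact_force'],o['joint_positions'].round(1))
c=snap('wrist','w15')
c=snap('scene','s15'); f=c['frame'][:,:,::-1]
cv2.imwrite('pics/s15z.png',cv2.resize(f[30:250,180:470],None,fx=2.7,fy=2.7))
E
```

```text
[0.46160255 0.28788739 0.16225909] [-1.79794069e+02 -1.28208331e-02  1.62218059e+02] [-0.2382533  -1.38877285  0.2253854 ] [ 19.6  24.7  81.7  -0.2  73.7 -52.6]
```

View pics/w15.png

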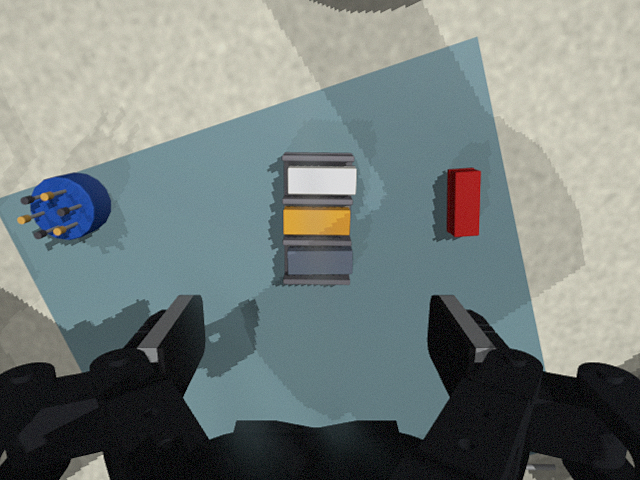

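View pics/s15z.png

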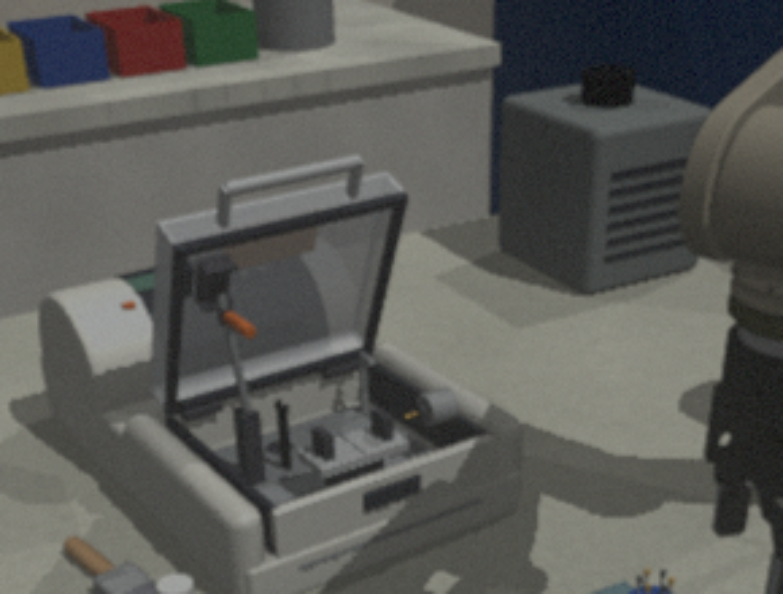

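```bash
python3 - <<'E'
from h import *
c=load('w15'); hsv=cv2.cvtColor(c['frame'],cv2.COLOR_RGB2HSV)
roi=np.s_[140:300,260:380]
m=cv2.inRange(hsv,(15,100,80),(32,255,255)); k=np.zeros_like(m);k[roi]=m[roi]
cs=max(cv2.findContours(k,0,1)[0],key=cv2.contourArea); r=cv2.minAreaRect(cs); print(r)
bp=cv2.boxPoints(r); W=np.array([onz(c,*p,.024) for p in bp]); print(bp.round(1),W.round(4),W.mean(0).round(4))
print([np.linalg.norm(W[i]-W[(i+1)%4]).round(4) for i in range(4)],[np.degrees(np.arctan2(*(W[(i+1)%4]-W[i])[1::-1])).round(1) for i in range(4)])
f=c['frame'][:,:,::-1]; cv2.imwrite('pics/w15z.png',cv2.resize(f[140:300,260:380],None,fx=5,fy=3.7*1,interpolation=cv2.INTER_NEAREST))
p,R,o=cur(); print('tool offset',R.inv().apply(W.mean(0)-p))
E
```

```text
((316.3155517578125, 220.5370635986328), (67.0472640991211, 28.36144256591797), 1.1691393852233887)
[[282.5 234. ]
 [283.1 205.7]
 [350.1 207. ]
 [349.5 235.4]] [[0.4637 0.2625 0.024 ]
 [0.445  0.2694 0.024 ]
 [0.4597 0.3123 0.024 ]
 [0.4786 0.3062 0.024 ]] [0.4617 0.2876 0.024 ]
[np.float64(0.0199), np.float64(0.0453), np.float64(0.0199), np.float64(0.0462)] [np.float64(159.9), np.float64(71.1), np.float64(-17.7), np.float64(-108.9)]
tool offset [0.00201705 0.00124236 0.14005052]
```

View pics/w15z.png

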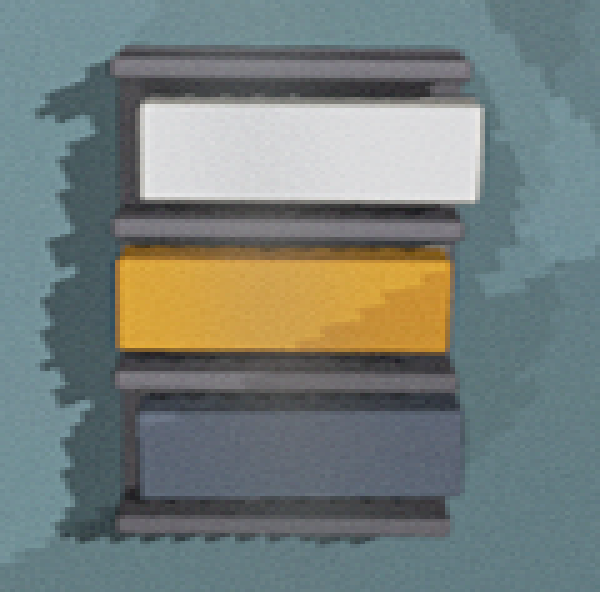

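```bash
python3 - <<'E'
from h import *
c=load('w15'); p,R,o=cur()
hsv=cv2.cvtColor(c['frame'],cv2.COLOR_RGB2HSV)
m=cv2.inRange(hsv,(15,100,80),(32,255,255)); m[:140]=0;m[300:]=0;m[:,:260]=0;m[:,380:]=0
us=np.arange(287,348); bot=[np.where(m[:,u])[0].max() for u in us]; k=np.polyfit(us,bot,1); print('slope',k)
a,b=[onz(c,u,np.polyval(k,u),.024) for u in(287,347)]; d=b-a; print('ang',np.degrees(np.arctan2(d[1],d[0])))
# divider edges: white blank top/bottom
g=c['frame'].astype(int).sum(2); w=(g>520); w[:140]=0;w[205:]=0;w[:,:260]=0;w[:,380:]=0
us=np.arange(292,350); for_=[np.where(w[:,u])[0].max() for u in us]; k2=np.polyfit(us,for_,1); a,b=[onz(c,u,np.polyval(k2,u),.024) for u in(292,349)]; d=b-a; print('white',k2,np.degrees(np.arctan2(d[1],d[0])))
C=onz(c,316.8,222.4,.024); print(C,R.inv().apply(C-p))
S=onz(c,316.8,140+304/3.7,.022); print('slot',R.inv().apply(S-p))
E
```

```text
slope [1.15282919e-02 2.30493072e+02]
ang 71.60140552780108
white [-1.70525909e-16  1.93000000e+02] 72.26573723642927
[0.46300406 0.28753516 0.024     ] [0.00080056 0.00157451 0.14005318]
slot [0.0004953  0.00157684 0.14205402]
```

>>> servo_tool([
  {"linear":[0.3,0.6,30],"delta_rot":[0,0,0.001],"claw":0.75},
  {"linear":[0.3,0.5,40],"delta_rot":[-0.002,0,0.001],"claw":0.75},
  {"linear":[0.1,0.5,35],"delta_rot":[-0.002,0,0.001],"claw":0.75},
  {"linear":[0,0,15],"delta_rot":[0,0,0],"claw":0.75},
  {"linear":[0,0,0],"delta_rot":[0,0,0],"claw":0.75},
])

```text
time: 20.45
ee_pos: [0.4633, 0.2873, 0.0441]
tcp_rot: [179.9, 0.1, 161.8]
contact_force: [0.1, -0.5, -0.4]
finger_gap: 0.752
```

```bash
python3 - <<'E'
from h import *
p,R,o=cur();print(p,o['tcp_rot'],o['contact_force'],R.inv().apply([.463-p[0],.2875-p[1],.024-p[2]]))
c=snap('wrist','w16')
E
```

```text
[0.46332318 0.28729401 0.0441081 ] [1.79888019e+02 1.30222530e-01 1.61838016e+02] [ 0.1373162  -0.53861605 -0.3769255 ] [4.16986826e-04 5.56940072e-05 2.01073495e-02]
```

View pics/w16.png

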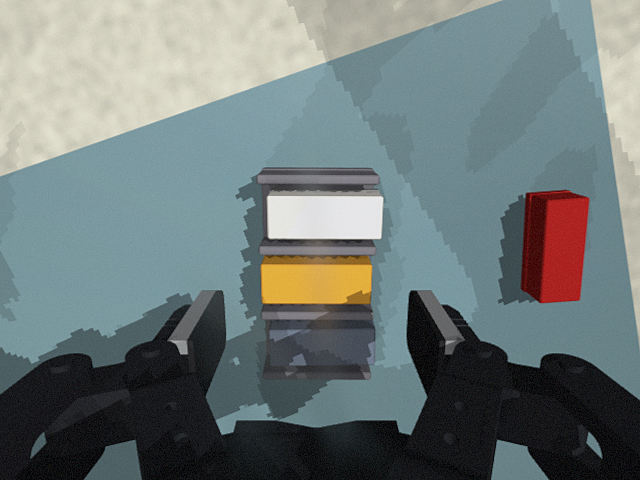

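```bash
python3 - <<'E'
from h import *
c=load('w16');p,R,o=cur()
print(proj(c,[p[0],p[1],.024]), onz(c,317,284.5,.024), R.inv().apply(onz(c,317,284.5,.024)-p))
# finger tips: project TCP +-y at tip
for s in(-1,1):
  for x in(-.011,.011):
    for b in (0,-.013): print(s,x,b,np.round(proj(c,p+R.apply([x,s*.0319,b])),1))
f=c['frame'][:,:,::-1]; cv2.imwrite('pics/w16z.png',cv2.resize(f[240:400,150:470],None,fx=2.4,fy=2.4))
E
```

```text
(np.float64(317.01571856875455), np.float64(285.9773094701259)) [0.46306979 0.28782254 0.024     ] [ 7.29474549e-04 -6.94836995e-05  2.08912826e-02]
-1 -0.011 0 [231.7 334.8]
-1 -0.011 -0.013 [224.4 353.3]
-1 0.011 0 [228.5 279.4]
-1 0.011 -0.013 [220.7 293.7]
1 -0.011 0 [402.9 334.9]
1 -0.011 -0.013 [410.3 353.4]
1 0.011 0 [406.1 279.5]
1 0.011 -0.013 [414.2 293.8]
```

View pics/w16z.png

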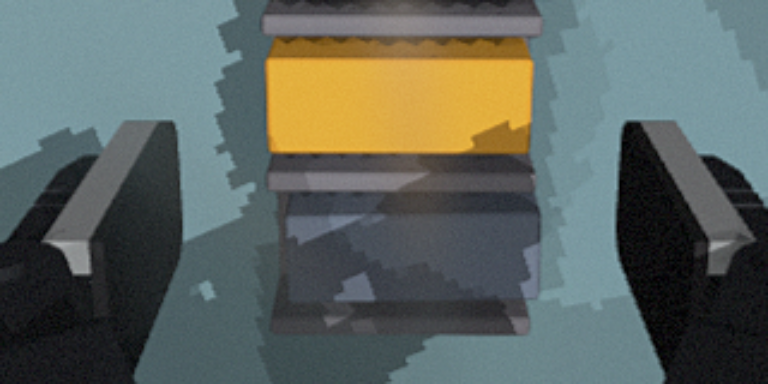

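>>> servo_tool([
  {"linear":[0.5,0,20],"delta_rot":[0,0,-0.003],"claw":0.75},
  {"linear":[0,0,17],"delta_rot":[0,0,0],"claw":0.75},
  {"linear":[0,0,0],"delta_rot":[0,0,0],"claw":0.6},
  {"linear":[0,0,0],"delta_rot":[0,0,0],"claw":0.4},
  {"linear":[0,0,0],"delta_rot":[0,0,0],"claw":0.3},
  {"linear":[0,0,0],"delta_rot":[0,0,0],"claw":0.3},
])

```text
time: 21.25
ee_pos: [0.4634, 0.2883, 0.0084]
tcp_rot: [179.8, 0.3, 162.1]
contact_force: [0.0, -1.3, 8.2]
finger_gap: 0.52
```

```bash
python3 - <<'E'
from h import *
p,R,o=cur();print(p,o['tcp_rot'],o['contact_force'],o['finger_gap']*85)
c=snap('wrist','w17')
E
```

```text
[0.46336178 0.28828793 0.00837489] [179.78395411   0.26893358 162.06004418] [ 0.03484738 -1.33305072  8.22201992] 44.20666004036255
```

View pics/w17.png

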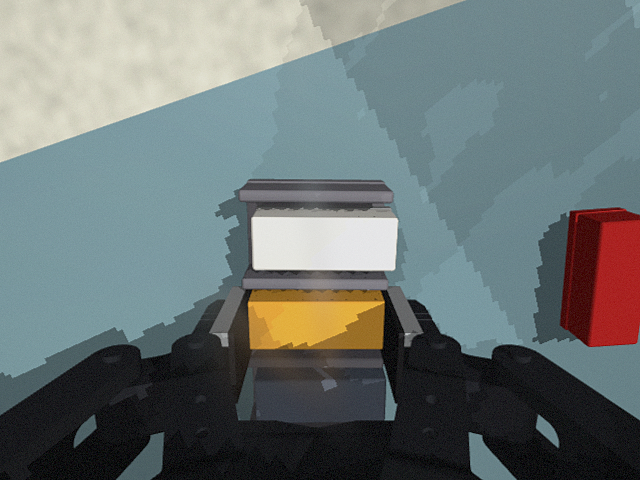

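>>> servo_tool([
  {"linear":[0,0,-8],"delta_rot":[0,0,0],"claw":0.3},
  {"linear":[0,0,-12],"delta_rot":[0,0,0],"claw":0.3},
  {"linear":[0,0,-30],"delta_rot":[0,0,0],"claw":0.3},
])

```text
time: 21.68
ee_pos: [0.4618, 0.2877, 0.0572]
tcp_rot: [180.0, 0.0, 162.1]
contact_force: [-0.1, 0.6, -0.5]
finger_gap: 0.519
```

```bash
python3 - <<'E'
from h import *
p,R,o=cur();print(p,o['contact_force'],o['finger_gap']*85)
c=snap('wrist','w18')
plan([((.55,.20,.06),RD(94.6),8,.3),((.55,.20,.014),RD(94.6),3,.3),((.55,.20,.003),RD(94.6),4,.3)])
E
```

```text
[0.46183311 0.28774038 0.05724705] [-0.06457538  0.64802436 -0.5336006 ] 44.15071684140704
[{"linear":[-13.7, -7.2, 0.2],"delta_rot":[0.001, 0.0, 0.147],"claw":0.3},
{"linear":[-14.6, -5.1, 0.3],"delta_rot":[0.001, 0.0, 0.147],"claw":0.3},
{"linear":[-15.2, -3.0, 0.3],"delta_rot":[0.001, 0.0, 0.147],"claw":0.3},
{"linear":[-15.4, -0.7, 0.2],"delta_rot":[0.001, 0.0, 0.147],"claw":0.3},
{"linear":[-15.4, 1.6, 0.3],"delta_rot":[0.001, 0.001, 0.147],"claw":0.3},
{"linear":[-15.0, 3.8, 0.2],"delta_rot":[0.001, 0.0, 0.148],"claw":0.3},
{"linear":[-14.2, 6.0, 0.2],"delta_rot":[0.002, 0.001, 0.147],"claw":0.3},
{"linear":[-13.2, 7.9, 0.3],"delta_rot":[0.001, 0.0, 0.148],"claw":0.3},
{"linear":[0.0, 0.0, 15.3],"delta_rot":[0.0, 0.0, 0.0],"claw":0.3},
{"linear":[0.0, 0.0, 15.3],"delta_rot":[0.0, 0.0, 0.0],"claw":0.3},
{"linear":[0.0, 0.0, 15.4],"delta_rot":[0.0, 0.0, 0.0],"claw":0.3},
{"linear":[0.0, 0.0, 2.7],"delta_rot":[0.0, 0.0, 0.0],"claw":0.3}]

[{"linear":[0.0, 0.0, 2.8],"delta_rot":[0.0, 0.0, 0.0],"claw":0.3},
{"linear":[0.0, 0.0, 2.7],"delta_rot":[0.0, 0.0, 0.0],"claw":0.3},
{"linear":[0.0, 0.0, 2.8],"delta_rot":[0.0, 0.0, 0.0],"claw":0.3}]

end [0.55  0.2   0.003] [180.    0.   94.6]
```

View pics/w18.png

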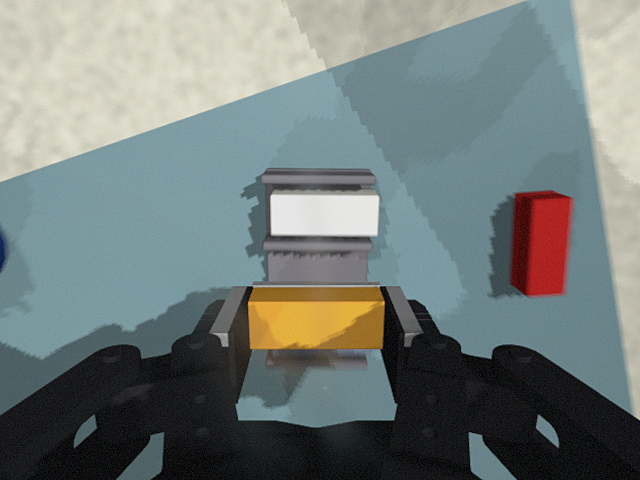

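>>> servo_tool([
  {"linear":[-13.7,-7.2,0.2],"delta_rot":[0.001,0,0.147],"claw":0.3},
  {"linear":[-14.6,-5.1,0.3],"delta_rot":[0.001,0,0.147],"claw":0.3},
  {"linear":[-15.2,-3,0.3],"delta_rot":[0.001,0,0.147],"claw":0.3},
  {"linear":[-15.4,-0.7,0.2],"delta_rot":[0,0,0.147],"claw":0.3},
  {"linear":[-15.4,1.6,0.3],"delta_rot":[0,0,0.147],"claw":0.3},
  {"linear":[-15,3.8,0.2],"delta_rot":[0,0,0.148],"claw":0.3},
  {"linear":[-14.2,6,0.2],"delta_rot":[0,0,0.147],"claw":0.3},
  {"linear":[-13.2,7.9,0.3],"delta_rot":[0,0,0.148],"claw":0.3},
  {"linear":[0,0,15.3],"delta_rot":[0,0,0],"claw":0.3},
  {"linear":[0,0,15.3],"delta_rot":[0,0,0],"claw":0.3},
  {"linear":[0,0,14],"delta_rot":[0,0,0],"claw":0.3},
  {"linear":[0,0,0],"delta_rot":[0,0,0],"claw":0.3},
])

```text
time: 23.22
ee_pos: [0.5476, 0.1995, 0.009]
tcp_rot: [-179.9, 0.1, 94.6]
contact_force: [-0.1, 0.8, -0.6]
finger_gap: 0.521
```

>>> servo_tool([
  {"linear":[0,0,3],"delta_rot":[0,0,0],"claw":0.3},
  {"linear":[0,0,3],"delta_rot":[0,0,0],"claw":0.3},
  {"linear":[0,0,3],"delta_rot":[0,0,0],"claw":0.3},
])

```text
time: 23.6
ee_pos: [0.5488, 0.1994, 0.0023]
tcp_rot: [179.9, 0.1, 94.6]
contact_force: [-9.5, -2.2, 30.6]
finger_gap: 0.522
```

>>> servo_tool([
  {"linear":[0,0,-2],"delta_rot":[0,0,0],"claw":0.3},
  {"linear":[0,0,0],"delta_rot":[0,0,0],"claw":0.6},
  {"linear":[0,0,0],"delta_rot":[0,0,0],"claw":0.75},
  {"linear":[0,0,-25],"delta_rot":[0,0,0],"claw":0.75},
  {"linear":[0,0,-50],"delta_rot":[0,0,0],"claw":0.75},
  {"linear":[0,0,-40],"delta_rot":[0,0,0],"claw":0.75},
])

```text
time: 24.35
ee_pos: [0.5486, 0.1994, 0.1201]
tcp_rot: [179.9, 0.1, 94.6]
contact_force: [0.6, -0.1, 0.5]
finger_gap: 0.753
```

```bash
python3 - <<'E'
from h import *
p,R,o=cur();print(p,o['contact_force'],o['finger_gap']*85)
c=snap('wrist','w19')
hsv=cv2.cvtColor(c['frame'],cv2.COLOR_RGB2HSV)
m=cv2.inRange(hsv,(15,100,60),(32,255,255))
cs=max(cv2.findContours(m,0,1)[0],key=cv2.contourArea); r=cv2.minAreaRect(cs); print(r)
W=np.array([onz(c,*q,.018) for q in cv2.boxPoints(r)]); print(W.mean(0).round(4),[np.linalg.norm(W[i]-W[(i+1)%4]).round(4) for i in range(4)],[np.degrees(np.arctan2(*(W[(i+1)%4]-W[i])[1::-1])).round(1) for i in range(4)])
E
```

```text
[0.54857078 0.19943775 0.12010637] [ 0.59126009 -0.11921081  0.47233356] 63.96698036319888
((316.0, 232.0), (32.0, 76.0), 90.0)
[0.5487 0.2004 0.018 ] [np.float64(0.0451), np.float64(0.0198), np.float64(0.046), np.float64(0.0198)] [np.float64(4.6), np.float64(-84.1), np.float64(-175.5), np.float64(93.2)]
```

View pics/w19.png

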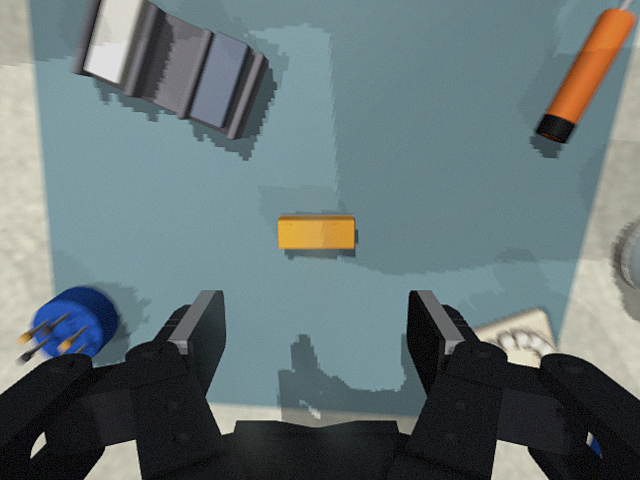

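```bash
python3 - <<'E'
from h import *
plan([((.5485,.1996,.10),RD(184.6),9,.4),((.5485,.1996,.03),RD(184.6),3,.4),((.5485,.1996,.007),RD(184.6),2,.4)])
E
```

```text
[{"linear":[0.0, -0.3, 2.8],"delta_rot":[0.001, 0.001, -0.175],"claw":0.4},
{"linear":[0.0, -0.3, 2.8],"delta_rot":[0.001, 0.001, -0.175],"claw":0.4},
{"linear":[0.1, -0.2, 2.8],"delta_rot":[0.001, 0.001, -0.174],"claw":0.4},
{"linear":[0.1, -0.2, 2.8],"delta_rot":[0.001, 0.001, -0.175],"claw":0.4},
{"linear":[0.1, -0.2, 2.8],"delta_rot":[0.001, 0.001, -0.174],"claw":0.4},
{"linear":[0.2, -0.2, 2.8],"delta_rot":[0.001, 0.001, -0.175],"claw":0.4},
{"linear":[0.2, -0.1, 2.8],"delta_rot":[0.001, 0.001, -0.174],"claw":0.4},
{"linear":[0.2, -0.1, 2.9],"delta_rot":[0.001, 0.001, -0.175],"claw":0.4},
{"linear":[0.2, -0.1, 2.8],"delta_rot":[0.0, 0.0, -0.174],"claw":0.4},
{"linear":[0.0, 0.0, 23.0],"delta_rot":[0.0, 0.0, 0.0],"claw":0.4},
{"linear":[0.0, 0.0, 24.0],"delta_rot":[0.0, 0.0, 0.0],"claw":0.4},
{"linear":[0.0, 0.0, 23.0],"delta_rot":[0.0, 0.0, 0.0],"claw":0.4}]

[{"linear":[0.0, 0.0, 11.5],"delta_rot":[0.0, 0.0, 0.0],"claw":0.4},
{"linear":[0.0, 0.0, 11.5],"delta_rot":[0.0, 0.0, 0.0],"claw":0.4}]

end [0.5485 0.1996 0.007 ] [ 180.     0.  -175.4]
```

>>> servo_tool([
  {"linear":[0,-0.3,2.8],"delta_rot":[0.001,0.001,-0.175],"claw":0.4},
  {"linear":[0,-0.3,2.8],"delta_rot":[0.001,0.001,-0.175],"claw":0.4},
  {"linear":[0,0,2.8],"delta_rot":[0.001,0.001,-0.174],"claw":0.4},
  {"linear":[0,0,2.8],"delta_rot":[0,0,-0.175],"claw":0.4},
  {"linear":[0,0,2.8],"delta_rot":[0,0,-0.174],"claw":0.4},
  {"linear":[0.2,0,2.8],"delta_rot":[0,0,-0.175],"claw":0.4},
  {"linear":[0.2,0,2.8],"delta_rot":[0,0,-0.174],"claw":0.4},
  {"linear":[0.2,0,2.8],"delta_rot":[0,0,-0.175],"claw":0.4},
  {"linear":[0.2,0,2.8],"delta_rot":[0,0,-0.174],"claw":0.4},
  {"linear":[0,0,23],"delta_rot":[0,0,0],"claw":0.4},
  {"linear":[0,0,24],"delta_rot":[0,0,0],"claw":0.4},
  {"linear":[0,0,15],"delta_rot":[0,0,0],"claw":0.4},
])

```text
time: 25.9
ee_pos: [0.5465, 0.1996, 0.03]
tcp_rot: [180.0, -0.2, -175.4]
contact_force: [-0.3, -0.4, 0.5]
finger_gap: 0.402
```

```bash
python3 - <<'E'
from h import *
p,R,o=cur();print(p,o['tcp_rot'],o['contact_force'],R.inv().apply([.5485-p[0],.1996-p[1],.018-p[2]]))
c=snap('wrist','w20'); print(proj(c,[p[0],p[1],.018]))
E
```

```text
[0.54654527 0.19958507 0.03000273] [ 179.96304516   -0.21352676 -175.43191024] [-0.27960276 -0.43166144  0.45757734] [-0.00199442 -0.00014854  0.01199529]
(np.float64(316.0745137838566), np.float64(293.49511041392327))
```

View pics/w20.png

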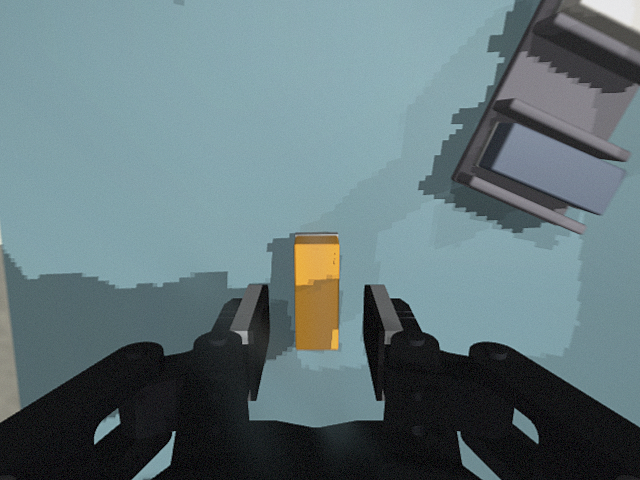

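>>> servo_tool([
  {"linear":[-1.8,0,12],"delta_rot":[0,0,0],"claw":0.4},
  {"linear":[0,0,11],"delta_rot":[0,-0.003,0],"claw":0.4},
  {"linear":[0,0,0],"delta_rot":[0,0,0],"claw":0.2},
  {"linear":[0,0,0],"delta_rot":[0,0,0],"claw":0.05},
  {"linear":[0,0,0],"delta_rot":[0,0,0],"claw":0.05},
  {"linear":[0,0,0],"delta_rot":[0,0,0],"claw":0.05},
])

```text
time: 26.7
ee_pos: [0.5488, 0.1998, 0.0085]
tcp_rot: [180.0, 0.1, -175.4]
contact_force: [-0.9, 0.9, -0.6]
finger_gap: 0.189
```

```bash
python3 - <<'E'
from h import *
p,R,o=cur();print(p,o['tcp_rot'],o['contact_force'],o['finger_gap']*85)
c=snap('wrist','w21')
for v in (243,350): 
    cc=load('w20'); print(onz(cc,317,v,.018))
E
```

```text
[0.54878907 0.19982212 0.00853379] [ 1.79957039e+02  6.33573139e-02 -1.75428979e+02] [-0.8601628   0.93213533 -0.57753153] 16.06364332467087
[0.52583314 0.19827799 0.018     ]
[0.57133964 0.20195557 0.018     ]
```

View pics/w21.png

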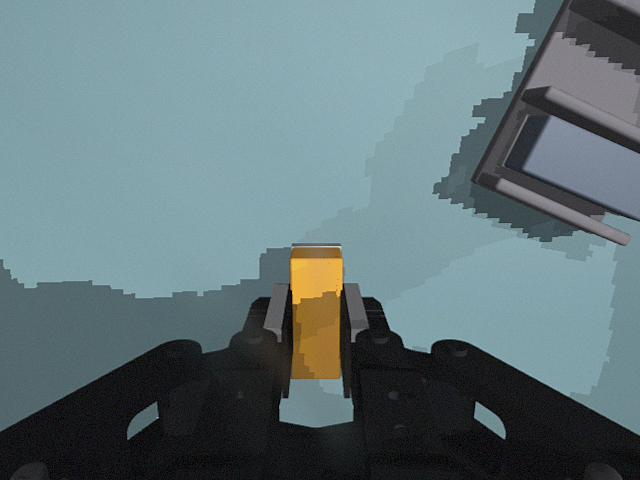

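```bash
python3 - <<'E'
from h import *
def cloud(c):
    K=c['camera_matrix'];T=c['cam_to_world'];v,u=np.mgrid[0:480,0:640]
    P=np.stack([(u-K[0,2])/K[0,0],-(v-K[1,2])/K[1,1],-np.ones(u.shape)],-1)*c['depth'][...,None]
    return (P@T[:3,:3].T+T[:3,3])[c['depth']>0]
p=np.array([.6308,-.1731,.2093]); P=cloud(load('s9'))-p
# arm azimuth frame: J1 approx
for nm,src,pp,j1 in [('s9','s9',p,-26.),('s15','s15',np.array([.4616,.2879,.1623]),19.6),('s14','s14',np.array([.554,-.2158,.3124]),-27)]:
    P=cloud(load(src))-pp; rr=np.hypot(P[:,0],P[:,1]); a=np.radians(j1)
    L=P[:,0]*np.cos(a)+P[:,1]*np.sin(a); S=-P[:,0]*np.sin(a)+P[:,1]*np.cos(a)
    for z0 in np.arange(0,.42,.03):
        m=(P[:,2]>z0)&(P[:,2]<z0+.03)&(rr<.16)
        if m.sum()>5: print(nm,z0.round(2),m.sum(),'along',np.percentile(L[m],[2,98]).round(3),'side',np.percentile(S[m],[2,98]).round(3))
E
```

```text
s9 0.0 270 along [-0.017  0.111] side [-0.111  0.021]
s9 0.03 503 along [-0.036  0.108] side [-0.114  0.031]
s9 0.06 728 along [-0.052  0.107] side [-0.14   0.039]
s9 0.09 570 along [-0.048  0.053] side [-0.019  0.039]
s9 0.12 399 along [-0.036  0.034] side [0.011 0.041]
s9 0.15 533 along [-0.036  0.034] side [0.002 0.04 ]
s9 0.18 437 along [-0.038  0.035] side [0.009 0.042]
s9 0.21 1159 along [-0.149  0.032] side [0.024 0.07 ]
s9 0.24 1665 along [-0.148  0.04 ] side [0.045 0.073]
s9 0.27 2053 along [-0.148  0.032] side [-0.044  0.07 ]
s9 0.3 575 along [-0.154  0.006] side [-0.055  0.062]
s15 0.0 207 along [-0.03   0.038] side [-0.042  0.043]
s15 0.03 352 along [-0.03   0.047] side [-0.051  0.05 ]
s15 0.06 693 along [-0.032  0.053] side [-0.061  0.061]
s15 0.09 837 along [-0.028  0.052] side [-0.058  0.06 ]
s15 0.12 623 along [-0.    0.04] side [-0.027  0.037]
s15 0.15 958 along [-0.006  0.04 ] side [-0.03   0.037]
s15 0.18 832 along [-0.001  0.042] side [-0.029  0.039]
s15 0.21 1330 along [-0.051  0.043] side [-0.054  0.066]
s15 0.24 2296 along [-0.105  0.048] side [-0.055  0.07 ]
s15 0.27 3796 along [-0.111  0.044] side [-0.054  0.068]
s15 0.3 2869 along [-0.13   0.016] side [-0.056  0.06 ]
s15 0.33 1568 along [-0.15  -0.087] side [-0.038  0.048]
s15 0.36 819 along [-0.156 -0.126] side [-0.034  0.039]
s14 0.0 405 along [-0.057  0.058] side [-0.032  0.04 ]
s14 0.03 257 along [-0.033  0.028] side [-0.021  0.051]
s14 0.06 439 along [-0.043  0.035] side [-0.032  0.065]
s14 0.09 415 along [-0.039  0.037] side [-0.037  0.06 ]
s14 0.12 453 along [-0.041  0.03 ] side [0.017 0.049]
s14 0.15 548 along [-0.042  0.029] side [0.015 0.05 ]
s14 0.18 802 along [-0.143  0.027] side [0.025 0.083]
s14 0.21 258 along [-0.136  0.019] side [0.062 0.085]
```

```bash
python3 - <<'E'
from h import *
c=load('t6'); K=c['camera_matrix'];T=c['cam_to_world'];v,u=np.mgrid[0:480,0:640]
P=np.stack([(u-K[0,2])/K[0,0],-(v-K[1,2])/K[1,1],-np.ones(u.shape)],-1)*c['depth'][...,None]
P=(P@T[:3,:3].T+T[:3,3])
p=np.array([.5171,-.1810,.225]);D=P-p; rr=np.hypot(D[...,0],D[...,1]); a=np.radians(-31.7)
L=D[...,0]*np.cos(a)+D[...,1]*np.sin(a); S=-D[...,0]*np.sin(a)+D[...,1]*np.cos(a)
print('proj TCP',proj(c,p),proj(c,p+[0,0,.3]))
for l0 in np.arange(-.16,.1,.02):
    m=(L>l0)&(L<l0+.02)&(rr<.25)&(D[...,2]>.1)
    if m.sum()>5: print('along',l0.round(2),m.sum(),'side',np.percentile(S[m],[1,99]).round(3),'z',np.percentile(D[...,2][m],[1,50,99]).round(3))
f=c['frame'][:,:,::-1]; cv2.imwrite('pics/t6f.png',f[150:480,300:640])
E
```

```text
proj TCP (np.float64(479.5333248168062), np.float64(302.8260450543131)) (np.float64(597.1776200924044), np.float64(323.28904631175357))
along -0.16 1918 side [0.008 0.053] z [0.275 0.324 0.339]
along -0.14 3494 side [-0.049  0.062] z [0.246 0.317 0.335]
along -0.12 4052 side [-0.056  0.062] z [0.235 0.309 0.321]
along -0.1 3624 side [-0.056  0.062] z [0.229 0.309 0.314]
along -0.08 2832 side [-0.056  0.062] z [0.223 0.289 0.31 ]
along -0.06 3219 side [-0.056  0.062] z [0.218 0.278 0.308]
along -0.04 4120 side [-0.055  0.07 ] z [0.221 0.289 0.306]
along -0.02 3780 side [-0.047  0.072] z [0.137 0.296 0.304]
along -0.0 3095 side [-0.041  0.072] z [0.138 0.295 0.301]
along 0.02 1929 side [-0.041  0.069] z [0.103 0.284 0.295]
along 0.04 132 side [-0.041  0.062] z [0.1   0.247 0.273]
```

View pics/t6f.png

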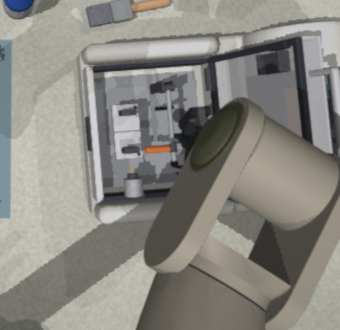

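```bash
cat >> h.py <<'E'
def RL(lean): # jaw along X, tool leaning toward -Y; tool y = z cross x
    l=np.radians(lean); z=np.sin(l)*Y-np.cos(l)*Z; y=RX(90).apply([0,1,0]); return Ro.from_matrix(np.stack([np.cross(y,z),y,z],1))
E
python3 - <<'E'
from h import *
p,R,o=cur(); print(RL(0).as_euler('xyz',degrees=True))
plan([((.5487,.1998,.012),RL(0),1,.35),((.5487,.1998,.012),RL(30),4,.35)])
E
```

```text
[ 180.     0.  -175.4]
[{"linear":[0.1, 0.0, -3.5],"delta_rot":[0.001, 0.001, 0.0],"claw":0.35},
{"linear":[0.0, 0.0, 0.0],"delta_rot":[0.0, -0.131, 0.0],"claw":0.35},
{"linear":[0.0, 0.0, 0.0],"delta_rot":[0.0, -0.131, 0.0],"claw":0.35},
{"linear":[0.0, 0.0, 0.0],"delta_rot":[0.0, -0.131, 0.0],"claw":0.35},
{"linear":[0.0, 0.0, 0.0],"delta_rot":[0.0, -0.131, 0.0],"claw":0.35}]

end [0.5487 0.1998 0.012 ] [-180.    30.  -175.4]
```

>>> servo_tool([
  {"linear":[0,0,0],"delta_rot":[0,0,0],"claw":0.35},
  {"linear":[0,0,-3.5],"delta_rot":[0,0,0],"claw":0.35},
  {"linear":[0,0,0],"delta_rot":[0,-0.131,0],"claw":0.35},
  {"linear":[0,0,0],"delta_rot":[0,-0.131,0],"claw":0.35},
  {"linear":[0,0,0],"delta_rot":[0,-0.131,0],"claw":0.35},
  {"linear":[0,0,0],"delta_rot":[0,-0.131,0],"claw":0.35},
  {"linear":[0,0,0],"delta_rot":[0,0,0],"claw":0.35},
])

```text
time: 27.62
ee_pos: [0.5481, 0.2005, 0.0129]
tcp_rot: [-179.9, 29.7, -175.4]
contact_force: [1.1, -0.4, 0.8]
finger_gap: 0.353
```

```bash
python3 - <<'E'
from h import *
p,R,o=cur();print(p,o['tcp_rot'],o['contact_force'],o['finger_gap']*85,o['joint_positions'].round(1))
c=snap('wrist','w22')
E
```

```text
[0.54807664 0.20045605 0.01292045] [-179.94745921   29.7023709  -175.401674  ] [ 1.06935617 -0.35347968  0.77497468] 29.99108228537284 [  9.6  34.4 106.2 -14.6  10.1 -71.3]
```

View pics/w22.png

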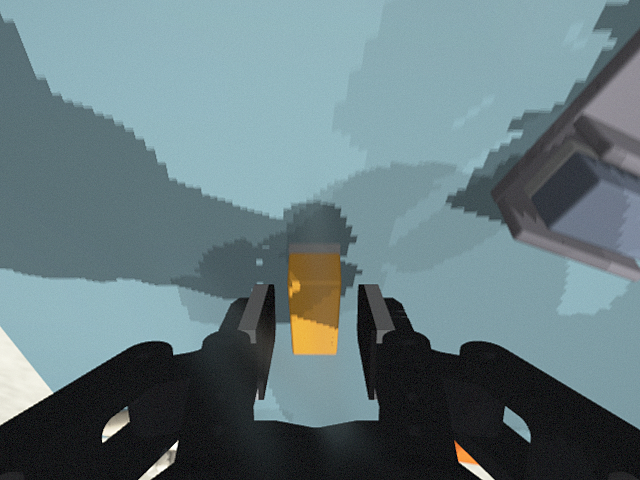

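```bash
cat > fk.py <<'E'
import numpy as np
from scipy.optimize import least_squares
from scipy.spatial.transform import Rotation as Ro
S=[((60.888,21.807,74.336,0,83.858,-12.336),(.159,.527,.231)),((13.6,24.5,85.9,-35.4,78.4,-70.9),(.4853,.0881,.1893)),((6,31.6,87.5,-48.3,70.8,-67.7),(.5372,-.0083,.1445)),((-16.9,20.2,73.5,-20.5,78.7,-108.9),(.548,-.1363,.2698)),((-40.6,31,46.2,-3.6,99.3,-135.9),(.565,-.351,.3116)),((-31.7,21.7,75.5,0,82.5,-36),(.51705,-.18104,.225)),((-20.1,29,53.6,0,97.6,-25.1),(.6228,-.1031,.2856)),((19.6,24.7,81.7,-.2,73.7,-52.6),(.4616,.2879,.1623)),((9.6,34.4,106.2,-14.6,10.1,-71.3),(.5481,.2005,.0129))]
def fk(q,P,s4=1,s6=-1):
    h,a1,a2,b,dy,a3,L=P; r=np.radians(q); y=lambda t:Ro.from_euler('y',t); z=lambda t:Ro.from_euler('z',t)
    R=z(r[0]); p=np.array([0,0,h])+R.apply([a1,0,0]); R=R*y(r[1]); p=p+R.apply([0,0,a2]); R=R*y(r[2]); p=p+R.apply([b,dy,0]) ; R=R*z(s4*r[3]); p=p+R.apply([0,0,a3]); w=p; R=R*y(r[4]); p=p+R.apply([0,0,L]); return p,R*z(s6*0+r[5]),w
def fit():
    best=None
    for s4 in(1,-1):
        f=lambda P:np.concatenate([fk(q,P,s4)[0]-np.array(t) for q,t in S])
        o=least_squares(f,[.3,0,.3,0,.1,.3,.26])
        if best is None or o.cost<best[0].cost: best=(o,s4)
    return best
if __name__=='__main__':
    o,s4=fit(); print(o.x.round(4),s4,np.abs(o.fun).max())
    for q,t in S[:3]+S[-1:]: p,R,w=fk(q,o.x,s4); print(R.as_matrix().round(2).tolist(),w.round(3))
E
python3 fk.py
```

```text
[ 1.307e-01 -2.000e-04  5.366e-01  1.028e-01  1.175e-01  3.513e-01
  2.578e-01] 1 0.0004409124384171237
[[-0.29, -0.96, -0.0], [-0.96, 0.29, -0.0], [0.0, 0.0, -1.0]] [0.159 0.527 0.489]
[[0.07, -1.0, 0.05], [-0.82, -0.08, -0.57], [0.57, -0.0, -0.82]] [0.474 0.235 0.4  ]
[[0.06, -1.0, 0.06], [-0.71, -0.08, -0.7], [0.71, 0.0, -0.71]] [0.523 0.173 0.327]
[[0.08, -0.87, 0.49], [-1.0, -0.07, 0.04], [0.0, -0.5, -0.87]] [0.421 0.19  0.237]
```

```bash
cat > ik.py <<'E'
from fk import *; from h import *
o_,s4_=fit(); P_=o_.x
def FK(q):
    p,R,w=fk(q,P_,s4_); return p,R*Ro.from_euler('z',90,degrees=True),w
def IK(pos,R,q0):
    f=lambda q:np.concatenate([(FK(q)[0]-pos)*10,(FK(q)[1].inv()*R).as_rotvec()])
    r=least_squares(f,q0,x_scale=30.); return r.x,r.cost
E
python3 - <<'E'
from ik import *
ST=np.array([.5478,-.1356,.092])
for lean in(0,10,15,20,25,30):
    for z in (.010,.10):
        q,c=IK(ST+[0,0,z],RL(lean),[-26,25,90,-10,60-lean,-100])
        w=FK(q)[2]; fk_R=Ro.from_euler('z',q[0],degrees=True)
        r=w-HINGE; a=np.radians(q[0]); rt=np.array([np.sin(a),-np.cos(a),0])
        e=w+.072*rt-ST
        print(lean,z,q.round(1),'%.1e'%c,'wrist',w.round(3),'cap rel stage XYZ',(e@X).round(3),(e@Y).round(3),(w[2]).round(3))
    q,c=IK(np.array([.548,.2,.013]),RL(lean),[9,34,106,-14,max(10,60-lean),-71]); print('   pick',q.round(1),'%.0e'%c)
print('bar', (barat(1.2)-ST)@X,barat(1.2)[2])
E
```

```text
0 0.01 [ -25.9   30.3   83.1    0.    66.5 -120.5] 1.8e-25 wrist [ 0.548 -0.136  0.36 ] cap rel stage XYZ 0.062 -0.037 0.36
0 0.1 [ -25.9   25.    75.9   -0.    79.1 -120.5] 5.5e-23 wrist [ 0.548 -0.136  0.45 ] cap rel stage XYZ 0.062 -0.037 0.45
   pick [  8.4  38.6  84.8  -0.   56.6 -86.2] 1e-22
10 0.01 [ -28.5   27.1   90.3    6.7   54.4 -126.6] 1.5e-23 wrist [ 0.503 -0.139  0.356] cap rel stage XYZ 0.06 -0.084 0.356
10 0.1 [ -28.5   21.1   83.     5.9   67.6 -124.9] 2.4e-19 wrist [ 0.503 -0.139  0.446] cap rel stage XYZ 0.06 -0.084 0.446
   pick [  8.8  36.   92.2  -1.1  41.8 -85.1] 3e-22
15 0.01 [ -29.9   25.8   93.9   11.3   48.5 -131.1] 9.3e-22 wrist [ 0.481 -0.141  0.351] cap rel stage XYZ 0.059 -0.107 0.351
15 0.1 [ -29.9   19.4   86.6    9.6   61.9 -128.1] 2.0e-17 wrist [ 0.481 -0.141  0.441] cap rel stage XYZ 0.059 -0.107 0.441
   pick [  8.9  35.1  95.9  -2.   34.1 -84.1] 1e-21
20 0.01 [ -31.4   24.7   97.4   17.2   42.8 -137.1] 6.7e-20 wrist [ 0.46  -0.143  0.344] cap rel stage XYZ 0.058 -0.13 0.344
20 0.1 [ -31.4   17.9   90.2   14.    56.3 -132.1] 2.1e-15 wrist [ 0.46  -0.143  0.434] cap rel stage XYZ 0.058 -0.13 0.434
   pick [  9.1  34.5  99.5  -3.5  26.1 -82.6] 1e-20
25 0.01 [ -32.9   24.   100.9   25.    37.5 -145.1] 3.0e-18 wrist [ 0.439 -0.144  0.336] cap rel stage XYZ 0.057 -0.153 0.336
25 0.1 [ -32.9   16.7   93.8   19.4   50.9 -137.3] 1.7e-26 wrist [ 0.439 -0.144  0.426] cap rel stage XYZ 0.057 -0.153 0.426
   pick [  9.3  34.2 103.   -6.5  17.9 -79.5] 4e-20
30 0.01 [ -34.5   23.6  104.4   35.4   33.  -156. ] 3.5e-15 wrist [ 0.419 -0.146  0.325] cap rel stage XYZ 0.056 -0.174 0.325
30 0.1 [ -34.5   15.7   97.3   26.1   45.9 -144. ] 7.0e-23 wrist [ 0.419 -0.146  0.415] cap rel stage XYZ 0.056 -0.174 0.415
   pick [  9.5  34.4 106.4 -15.    9.6 -70.9] 4e-22
bar 0.08015683608315514 0.321868574807635
```

```bash
python3 - <<'E'
from h import *
plan([((.5486,.2000,.0105),RL(20),2,.35)])
E
```

```text
[{"linear":[1.7, -0.4, 1.1],"delta_rot":[0.0, 0.087, 0.0],"claw":0.35},
{"linear":[1.6, -0.3, 1.2],"delta_rot":[0.0, 0.087, 0.0],"claw":0.35}]

end [0.5486 0.2    0.0105] [ 180.    20.  -175.4]
```

>>> servo_tool([
  {"linear":[0.5,-0.3,1.1],"delta_rot":[0,0.085,0],"claw":0.35},
  {"linear":[0.5,-0.2,1.2],"delta_rot":[0,0.085,0],"claw":0.35},
  {"linear":[0,0,0],"delta_rot":[0,0,0],"claw":0.2},
  {"linear":[0,0,0],"delta_rot":[0,0,0],"claw":0.05},
  {"linear":[0,0,0],"delta_rot":[0,0,0],"claw":0.05},
  {"linear":[0,0,0],"delta_rot":[0,0,0],"claw":0.05},
])

```text
time: 28.42
ee_pos: [0.5529, 0.2005, 0.013]
tcp_rot: [179.9, 20.7, -175.5]
contact_force: [3.6, 0.7, 6.7]
finger_gap: 0.184
```

```bash
python3 - <<'E'
from h import *
p,R,o=cur();print(p,o['tcp_rot'],o['contact_force'],o['finger_gap']*85,o['joint_positions'].round(1))
c=snap('wrist','w23')
E
```

```text
[0.55292955 0.20049483 0.01302701] [ 179.94948574   20.71641358 -175.46231621] [3.55053166 0.73823006 6.67762582] 15.661724115424823 [  9.1  34.7  99.3  -3.6  25.4 -82.4]
```

View pics/w23.png

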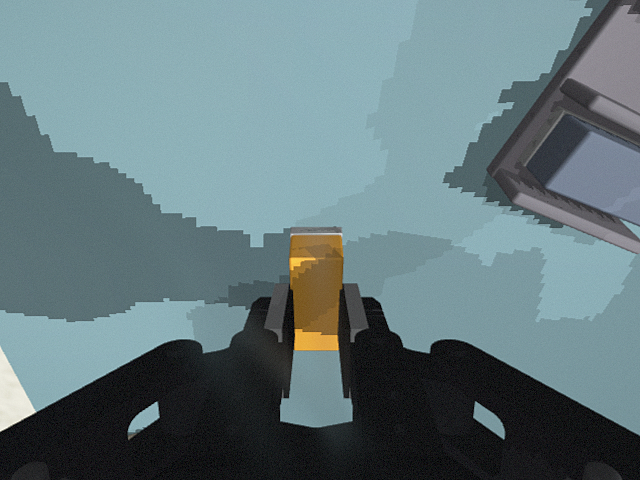

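>>> servo_tool([
  {"linear":[0,0,0],"delta_rot":[0,0,0],"claw":0.3},
  {"linear":[2.5,0,1.2],"delta_rot":[0,0.006,0],"claw":0.3},
  {"linear":[2.5,0,1.2],"delta_rot":[0,0.006,0],"claw":0.3},
  {"linear":[0,0,0],"delta_rot":[0,0,0],"claw":0.1},
  {"linear":[0,0,0],"delta_rot":[0,0,0],"claw":0.05},
  {"linear":[0,0,0],"delta_rot":[0,0,0],"claw":0.05},
])

```text
time: 29.22
ee_pos: [0.5461, 0.1997, 0.0069]
tcp_rot: [-180.0, 19.5, -175.5]
contact_force: [0.2, -0.0, 0.2]
finger_gap: 0.191
```

```bash
python3 - <<'E'
from h import *
p,R,o=cur();print(p,o['tcp_rot'],o['contact_force'],o['finger_gap']*85,o['joint_positions'].round(1))
c=snap('wrist','w24')
plan([((.5486,.200,.05),RL(20),2,.05),((.548,.03,.21),RL(20),7,.05),((.5478,-.1356,.20),RL(20),7,.05)])
E
```

```text
[0.54606554 0.19973542 0.00693059] [-179.98923023   19.45339298 -175.45699141] [ 0.15977231 -0.00417807  0.16533679] 16.25738859761025 [  9.1  35.1  99.7  -3.5  25.9 -82.5]
[{"linear":[-8.0, 0.0, -20.0],"delta_rot":[0.0, -0.005, 0.0],"claw":0.05},
{"linear":[-9.0, 0.0, -20.0],"delta_rot":[-0.001, -0.005, -0.001],"claw":0.05},
{"linear":[-6.0, -24.0, -22.0],"delta_rot":[0.0, 0.0, 0.0],"claw":0.05},
{"linear":[-6.0, -24.0, -22.0],"delta_rot":[0.0, 0.0, 0.0],"claw":0.05},
{"linear":[-6.0, -24.0, -22.0],"delta_rot":[0.0, 0.0, 0.0],"claw":0.05},
{"linear":[-6.0, -24.0, -22.0],"delta_rot":[0.0, 0.0, 0.0],"claw":0.05},
{"linear":[-6.0, -24.0, -22.0],"delta_rot":[0.0, 0.0, 0.0],"claw":0.05},
{"linear":[-6.0, -25.0, -22.0],"delta_rot":[0.0, 0.0, 0.0],"claw":0.05},
{"linear":[-5.0, -24.0, -23.0],"delta_rot":[0.0, 0.0, 0.0],"claw":0.05},
{"linear":[2.0, -24.0, 1.0],"delta_rot":[0.0, 0.0, 0.0],"claw":0.05},
{"linear":[2.0, -24.0, 1.0],"delta_rot":[0.0, 0.0, 0.0],"claw":0.05},
{"linear":[2.0, -23.0, 1.0],"delta_rot":[0.0, 0.0, 0.0],"claw":0.05}]

[{"linear":[2.0, -24.0, 0.0],"delta_rot":[0.0, 0.0, 0.0],"claw":0.05},
{"linear":[3.0, -23.0, 1.0],"delta_rot":[0.0, 0.0, 0.0],"claw":0.05},
{"linear":[2.0, -24.0, 0.0],"delta_rot":[0.0, 0.0, 0.0],"claw":0.05},
{"linear":[3.0, -23.0, 1.0],"delta_rot":[0.0, 0.0, 0.0],"claw":0.05}]

end [ 0.5478 -0.1353  0.1997] [ 180.    20.  -175.4]
```

View pics/w24.png

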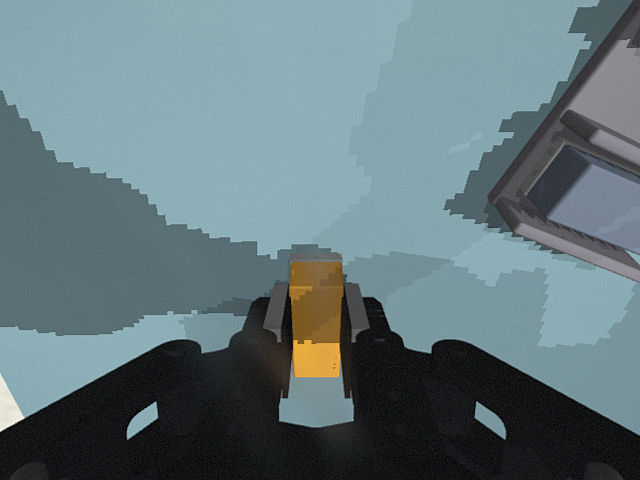

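>>> servo_tool([
  {"linear":[-3,0,-10],"delta_rot":[0,0,0],"claw":0.05},
  {"linear":[-9,0,-25],"delta_rot":[0,0,0],"claw":0.05},
  {"linear":[-6,-24,-22],"delta_rot":[0,0,0],"claw":0.05},
  {"linear":[-6,-24,-22],"delta_rot":[0,0,0],"claw":0.05},
  {"linear":[-6,-24,-22],"delta_rot":[0,0,0],"claw":0.05},
  {"linear":[-6,-24,-22],"delta_rot":[0,0,0],"claw":0.05},
  {"linear":[-6,-24,-22],"delta_rot":[0,0,0],"claw":0.05},
  {"linear":[-6,-25,-22],"delta_rot":[0,0,0],"claw":0.05},
  {"linear":[-5,-24,-23],"delta_rot":[0,0,0],"claw":0.05},
])

```text
time: 30.4
ee_pos: [0.5459, 0.0295, 0.2053]
tcp_rot: [-180.0, 19.5, -175.4]
contact_force: [0.5, 0.4, -0.8]
finger_gap: 0.191
```

>>> servo_tool([
  {"linear":[2,-24,1],"delta_rot":[0,0,0],"claw":0.05},
  {"linear":[2,-24,1],"delta_rot":[0,0,0],"claw":0.05},
  {"linear":[2,-23,1],"delta_rot":[0,0,0],"claw":0.05},
  {"linear":[2,-24,0],"delta_rot":[0,0,0],"claw":0.05},
  {"linear":[3,-23,1],"delta_rot":[0,0,0],"claw":0.05},
  {"linear":[2,-24,0],"delta_rot":[0,0,0],"claw":0.05},
  {"linear":[0,-10,0],"delta_rot":[0,0,0],"claw":0.05},
  {"linear":[0,0,0],"delta_rot":[0,0,0],"claw":0.05},
])

```text
time: 31.4
ee_pos: [0.5473, -0.1222, 0.1961]
tcp_rot: [-180.0, 19.5, -175.5]
contact_force: [-0.3, 0.5, -1.0]
finger_gap: 0.189
```

```bash
python3 - <<'E'
from h import *
p,R,o=cur();print(p,o['tcp_rot'],o['contact_force'],o['finger_gap']*85,o['joint_positions'].round(1))
c=snap('wrist','w25')
E
```

```text
[ 0.54726463 -0.12224399  0.19606324] [-179.99124854   19.47110308 -175.49371709] [-0.29278009  0.53317847 -1.04985223] 16.037838251187203 [ -29.8   17.5   90.    12.9   56.9 -129.9]
```

View pics/w25.png

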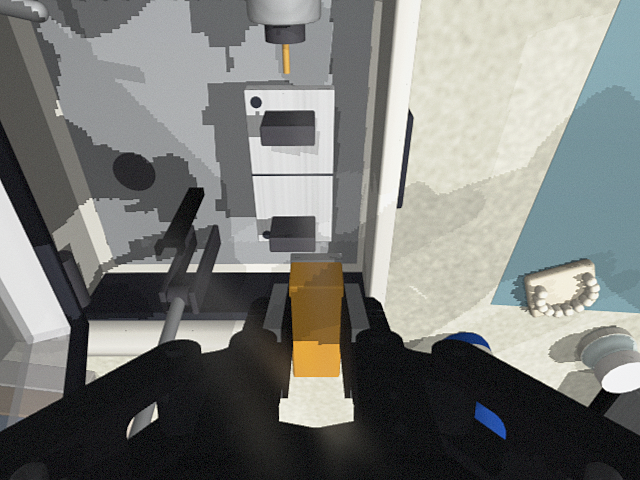

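```bash
python3 - <<'E'
from h import *
c=load('w25'); f=c['frame'][:,:,::-1]; cv2.imwrite('pics/w25z.png',cv2.resize(f[70:270,220:350],None,fx=4.5,fy=3,interpolation=cv2.INTER_CUBIC))
E
```

```text
(no output)
```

View pics/w25z.png

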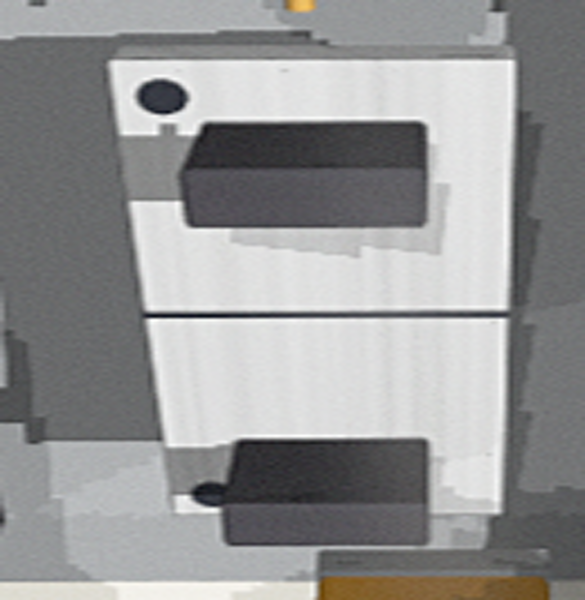

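```bash
python3 - <<'E'
from h import *
c=load('w25'); q=lambda x,y:(220+x/4.5,70+y/3)
pts=dict(TL=(110,60),TR=(515,60),ML=(147,315),MR=(508,315),BL=(175,513),BR=(500,513),UL=(190,227),UR=(427,227))
W={k:onz(c,*q(*v),.092) for k,v in pts.items()}
for k,v in W.items(): print(k,v.round(4))
n=np.linalg.norm
print('widths',n(W['TL']-W['TR']),n(W['ML']-W['MR']),n(W['BL']-W['BR']),'len',n(W['TL']-W['BL']),n(W['TR']-W['BR']))
C=(W['ML']+W['MR'])/2; print('mid',C,'corner mean',(W['TL']+W['TR']+W['BL']+W['BR'])/4)
for a,b in [('TL','BL'),('TR','BR')]:
    d=W[b]-W[a]; print(np.degrees(np.arctan2(d[1],d[0])))
for a,b in [('TR','TL'),('MR','ML'),('BR','BL')]:
    d=W[b]-W[a]; print('perp',np.degrees(np.arctan2(d[1],d[0]))+90)
print('stop inner',((W['UL']+W['UR'])/2-C)@Y)
p,R,o=cur()
# blank position as seen held: far top end edge (z of top = bottom+.018)
zb=p[2]-.0069; print('blank exp centre',p+.0026*Y)
for k,pp,z in [('far top edge L',(290,263),zb+.018),('far top R',(341,263),zb+.018),('near top L',(294,377),zb+.018),('near R',(340,377),zb+.018)]: w=onz(c,*pp,z); print(k,w.round(4),((w-p)@Y).round(4),((w-p)@X).round(4))
E
```

```text
TL [ 0.5019 -0.162   0.092 ]
TR [ 0.4983 -0.1168  0.092 ]
ML [ 0.5492 -0.1582  0.092 ]
MR [ 0.5456 -0.1127  0.092 ]
BL [ 0.595  -0.1545  0.092 ]
BR [ 0.5915 -0.1092  0.092 ]
UL [ 0.531  -0.1529  0.092 ]
UR [ 0.5288 -0.1243  0.092 ]
widths 0.04538895226737517 0.04555809510958045 0.04546526116216166 len 0.0934910881450654 0.09349675208804245
mid [ 0.54738183 -0.13544799  0.092     ] corner mean [ 0.54666293 -0.13562364  0.092     ]
4.609050899065346
4.655807792385207
perp 4.511827158269583
perp 4.508305293440216
perp 4.50489180324152
stop inner -0.017683367617648705
blank exp centre [ 0.54979715 -0.12145431  0.19599594]
far top edge L [ 0.5194 -0.1325  0.2071] -0.0286 0.0086
far top R [ 0.5182 -0.1169  0.2071] -0.0286 -0.0071
near top L [ 0.5747 -0.1285  0.2071] 0.0269 0.0091
near R [ 0.5733 -0.111   0.2071] 0.0269 -0.0085
```

```bash
python3 - <<'E'
from h import *
c=load('w25'); q=lambda x,y:(220+x/4.5,70+y/3)
C=np.array([.5470,-.1355,.092])
for k,v,z in [('up inner top',(306,227),.116),('up outer top',(306,168),.116),('up outer base',(315,122),.092),('lo inner base',(330,438),.092),('lo inner top',(327,502),.116),('up topL',(185,200),.116),('up topR',(427,200),.116)]:
    w=onz(c,*q(*v),z); print(k,((w-C)@Y).round(4),((w-C)@X).round(4))
p,R,o=cur(); zb=p[2]-.0069
print(c['cam_to_world'][:3,3])
# blank: top face near/far
for k,pp,z in [('a',(316,258),zb),('a',(316,263),zb+.006),('b',(316,290),zb+.018),('near',(316,377),zb+.018)]: print(k,((onz(c,*pp,z)-p)@Y).round(4))
f=c['frame'][:,:,::-1]; cv2.imwrite('pics/w25b.png',cv2.resize(f[245:390,270:365],None,fx=6,fy=4,interpolation=cv2.INTER_CUBIC))
E
```

```text
up inner top -0.0274 0.0003
up outer top -0.0372 -0.0001
up outer base -0.0366 0.0002
lo inner base 0.0278 0.0005
lo inner top 0.0268 -0.0002
up topL -0.032 0.013
up topR -0.0319 -0.0127
[ 0.43771747 -0.13101929  0.30955573]
a -0.0166
a -0.0191
b -0.0175
near 0.0269
```

View pics/w25b.png

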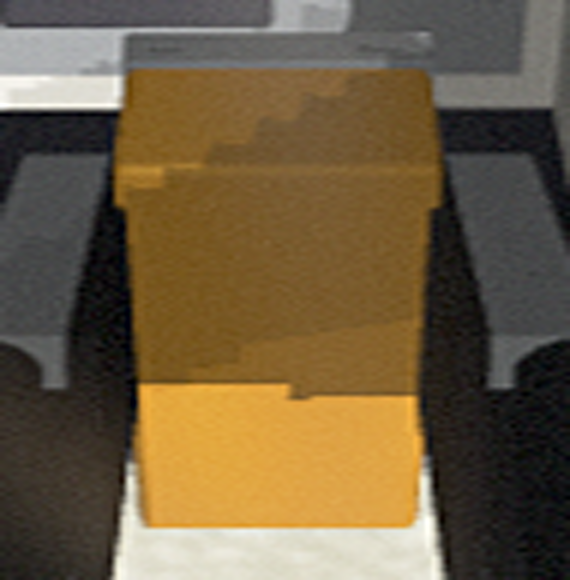

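```bash
python3 - <<'E'
from h import *
p,R,o=cur()
plan([((.5437,-.1358,.19),R,1,.05),((.5437,-.1358,.130),R,3,.05)])
E
```

```text
[{"linear":[6.3, -13.8, 4.1],"delta_rot":[0.0, 0.0, 0.0],"claw":0.05},
{"linear":[7.0, 0.0, 19.0],"delta_rot":[0.0, 0.0, 0.0],"claw":0.05},
{"linear":[6.5, 0.0, 18.8],"delta_rot":[0.0, 0.0, 0.0],"claw":0.05},
{"linear":[6.5, 0.0, 18.8],"delta_rot":[0.0, 0.0, 0.0],"claw":0.05}]

end [ 0.5437 -0.1358  0.13  ] [-180.    19.5 -175.5]
```

>>> servo_tool([
  {"linear":[6.3,-13.8,4],"delta_rot":[0,0,0],"claw":0.05},
  {"linear":[7,0,19],"delta_rot":[0,0,0],"claw":0.05},
  {"linear":[6.5,0,18.8],"delta_rot":[0,0,0],"claw":0.05},
  {"linear":[6.5,0,18.8],"delta_rot":[0,0,0],"claw":0.05},
  {"linear":[0,0,0],"delta_rot":[0,0,0],"claw":0.05},
])

```text
time: 32.08
ee_pos: [0.543, -0.1361, 0.1285]
tcp_rot: [179.9, 19.3, -175.5]
contact_force: [0.2, -0.1, -0.0]
finger_gap: 0.191
```

```bash
python3 - <<'E'
from h import *
p,R,o=cur();print(p,o['tcp_rot'],o['contact_force'],o['finger_gap']*85,o['joint_positions'].round(1))
print('err tool',R.inv().apply(np.array([.5437,-.1358,.1005])-p))
c=snap('wrist','w26');c=snap('scene','s26'); f=c['frame'][:,:,::-1]
cv2.imwrite('pics/s26z.png',cv2.resize(f[30:250,180:470],None,fx=2.7,fy=2.7))
E
```

```text
[ 0.54304786 -0.1360533   0.12850852] [ 179.8998227    19.30373783 -175.48055213] [ 0.17745376 -0.14282035 -0.0194825 ] 16.250373161245264 [ -31.5   22.3   95.6   15.5   47.3 -135.1]
err tool [0.00862654 0.00015452 0.02665568]
```

View pics/w26.png

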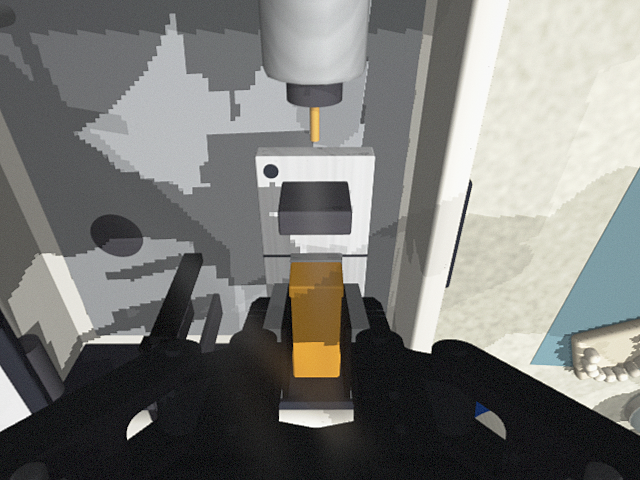

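View pics/s26z.png

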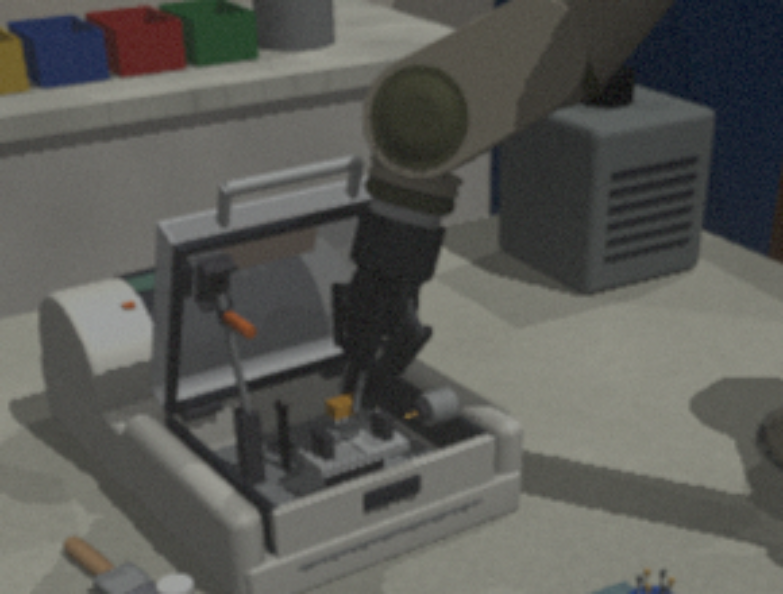

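```bash
python3 - <<'E'
from h import *
c=load('w26'); p,R,o=cur(); f=c['frame'][:,:,::-1]; cv2.imwrite('pics/w26b.png',cv2.resize(f[150:390,240:390],None,fx=4,fy=2.5,interpolation=cv2.INTER_CUBIC))
m=onz(c,317,256,.092); C=np.array([.5470,-.1355,.092]); print('midline Y rel C',((m-C)@Y).round(4))
for u in(257,375): print('edge X',((onz(c,u,175,.092)-C)@X).round(4))
zt=p[2]-.0069+.018
for k,pp in [('far',(316,287.5)),('near',(316,376.5)),('L',(294,350)),('R',(340,350))]: w=onz(c,*pp,zt); print(k,((w-p)@Y).round(4),((w-p)@X).round(4))
E
```

```text
midline Y rel C 0.001
edge X 0.0233
edge X -0.023
far -0.0211 -0.0004
near 0.0231 -0.0004
L 0.0083 0.0074
R 0.0083 -0.0089
```

View pics/w26b.png

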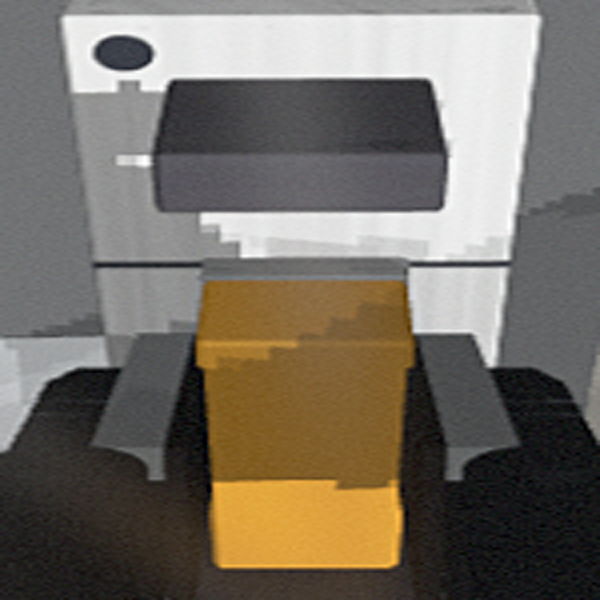

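```bash
python3 - <<'E'
from h import *
for t in ('w26',):
    p,R,o=cur(); c=load(t); print(p,R.inv().apply(c['cam_to_world'][:3,3]-p).round(4))
p=np.array([ 0.54726463,-0.12224399,0.19606324]);R=Ro.from_euler('xyz',[-179.99124854,19.47110308,-175.49371709],degrees=True)
print(R.inv().apply(load('w25')['cam_to_world'][:3,3]-p).round(4))
p=np.array([.54606554,.19973542,.00693059]);R=Ro.from_euler('xyz',[-179.98923023,19.45339298,-175.45699141],degrees=True);c=load('w24')
print(R.inv().apply(c['cam_to_world'][:3,3]-p).round(4))
for v in(258,286.5,376.5): print(v,[((onz(c,316,v,z)-p)@Y).round(4) for z in (0,.018)])
# first straight-down grip
c=load('w23');
for t in ('w19','w20'):
  cc=load(t); print(t,cc['cam_to_world'][:3,3])
E
```

```text
[ 0.54396908 -0.13646267  0.13034009] [ 6.680e-02  1.000e-04 -1.424e-01]
[ 0.0658 -0.0002 -0.1436]
[ 0.0658 -0.0002 -0.1436]
258 [np.float64(-0.0167), np.float64(-0.0306)]
286.5 [np.float64(-0.0031), np.float64(-0.0191)]
376.5 [np.float64(0.0504), np.float64(0.0264)]
w19 [0.54307513 0.26545179 0.26372914]
w20 [0.4811571  0.19409114 0.17393797]
```

```bash
python3 - <<'E'
from h import *
p,R,o=cur(); print(p,o['tcp_rot'])
plan([((.5439,-.1358,.1015),R,3,.05)])
E
```

```text
[ 0.54396908 -0.13646267  0.13034009] [-179.97195641   19.48102773 -175.44393216]
[{"linear":[3.2, 0.2, 9.1],"delta_rot":[0.0, 0.0, 0.0],"claw":0.05},
{"linear":[3.2, 0.2, 9.0],"delta_rot":[0.0, 0.0, 0.0],"claw":0.05},
{"linear":[3.2, 0.3, 9.1],"delta_rot":[0.0, 0.0, 0.0],"claw":0.05}]

end [ 0.5439 -0.1358  0.1015] [-180.    19.5 -175.4]
```

>>> servo_tool([
  {"linear":[3.2,0.2,9.1],"delta_rot":[0,0,0],"claw":0.05},
  {"linear":[3.2,0.2,9],"delta_rot":[0,0,0],"claw":0.05},
  {"linear":[3,0.2,8.5],"delta_rot":[0,0,0],"claw":0.05},
  {"linear":[0,0,0],"delta_rot":[0,0,0],"claw":0.05},
])

```text
time: 32.67
ee_pos: [0.5434, -0.1355, 0.1008]
tcp_rot: [180.0, 19.4, -175.5]
contact_force: [-0.6, -0.3, -0.9]
finger_gap: 0.19
```

```bash
python3 - <<'E'
from h import *
c=snap('wrist','w27'); p,R,o=cur();print(p,o['tcp_rot'],o['contact_force'],o['finger_gap']*85)
f=c['frame'][:,:,::-1]; cv2.imwrite('pics/w27b.png',cv2.resize(f[200:420,220:410],None,fx=4,fy=2.7,interpolation=cv2.INTER_CUBIC))
E
```

```text
[ 0.54369313 -0.13563016  0.10132295] [ 179.98662609   19.42417752 -175.45994263] [ 0.74758539 -0.40252953 -0.86180957] 16.160189983633387
```

View pics/w27b.png

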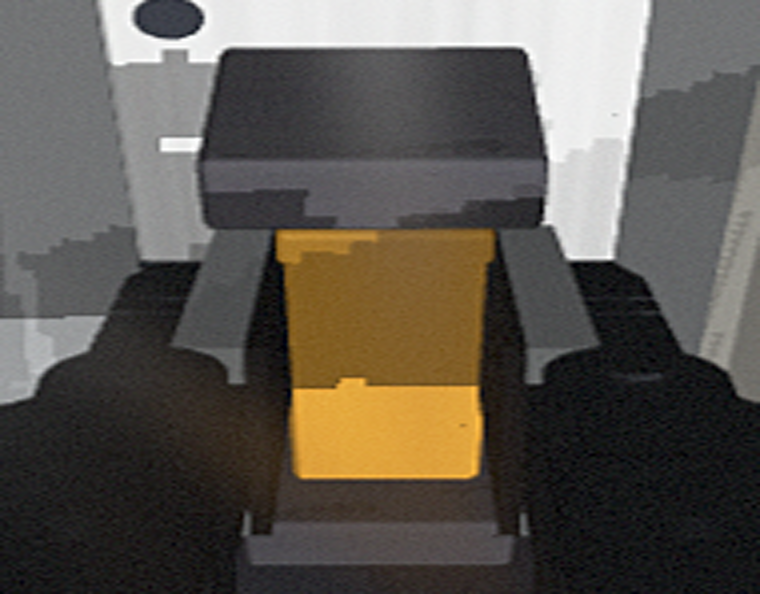

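>>> servo_tool([
  {"linear":[0.3,0,1],"delta_rot":[0,0,0],"claw":0.05},
  {"linear":[0.3,0,1],"delta_rot":[0,0,0],"claw":0.05},
])

```text
time: 32.98
ee_pos: [0.544, -0.1357, 0.0998]
tcp_rot: [-180.0, 19.5, -175.4]
contact_force: [0.1, -0.2, -1.1]
finger_gap: 0.185
```

>>> servo_tool([
  {"linear":[0.3,0,1],"delta_rot":[0,0,0],"claw":0.05},
])

```text
time: 33.1
ee_pos: [0.544, -0.1357, 0.0987]
tcp_rot: [-180.0, 19.5, -175.5]
contact_force: [-0.6, 0.5, 5.7]
finger_gap: 0.191
```

>>> servo_tool([
  {"linear":[0,0,0.2],"delta_rot":[0,0,0],"claw":0.05},
  {"linear":[0,0,0],"delta_rot":[0,0,0],"claw":0.22},
  {"linear":[0,0,0],"delta_rot":[0,0,0],"claw":0.32},
  {"linear":[0,0,0],"delta_rot":[0,0,0],"claw":0.32},
])

```text
time: 33.6
ee_pos: [0.544, -0.1357, 0.0983]
tcp_rot: [-180.0, 19.5, -175.5]
contact_force: [-0.7, -0.5, 0.1]
finger_gap: 0.32
```

```bash
python3 - <<'E'
from h import *
c=snap('wrist','w28'); p,R,o=cur();print(p,o['contact_force'],o['finger_gap']*85)
f=c['frame'][:,:,::-1]; cv2.imwrite('pics/w28b.png',cv2.resize(f[200:420,220:410],None,fx=4,fy=2.7,interpolation=cv2.INTER_CUBIC))
E
```

```text
[ 0.54399562 -0.13566859  0.09832258] [ 0.56365587  0.0531234  -0.21969651] 26.994483549932706
```

View pics/w28b.png

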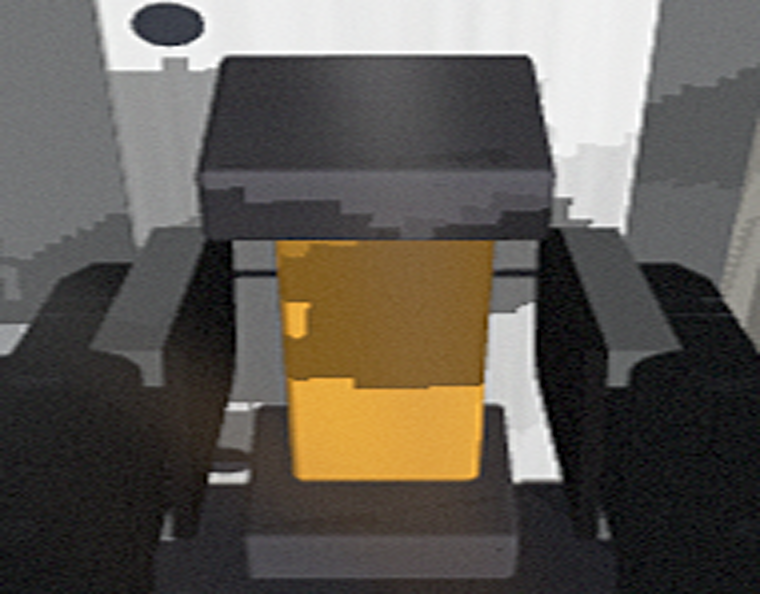

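Released, blank on the plate between the stops. Retreat along the tool axis.

>>> servo_tool([
  {"linear":[0,0,-10],"delta_rot":[0,0,0],"claw":0.32},
  {"linear":[0,0,-25],"delta_rot":[0,0,0],"claw":0.32},
  {"linear":[0,0,-40],"delta_rot":[0,0,0],"claw":0.32},
  {"linear":[-20,15,-20],"delta_rot":[0,0,0],"claw":0.32},
  {"linear":[0,0,0],"delta_rot":[0,0,0],"claw":0.32},
])

```text
time: 34.28
ee_pos: [0.5308, -0.1215, 0.197]
tcp_rot: [-179.8, 19.7, -175.3]
contact_force: [-1.0, 0.1, -0.2]
finger_gap: 0.322
```

```bash
python3 - <<'E'
from h import *
c=snap('wrist','w29'); p,R,o=cur();print(p,o['contact_force'],o['joint_positions'].round(1))
C=np.array([.5470,-.1355,.092]); print(proj(c,C))
E
```

```text
[ 0.53000159 -0.12152055  0.19530112] [-0.65468029 -0.22930095 -0.64083053] [ -30.8   15.9   92.6   13.4   56.1 -131.4]
(np.float64(290.5734581926397), np.float64(198.09848166669076))
```

View pics/w29.png

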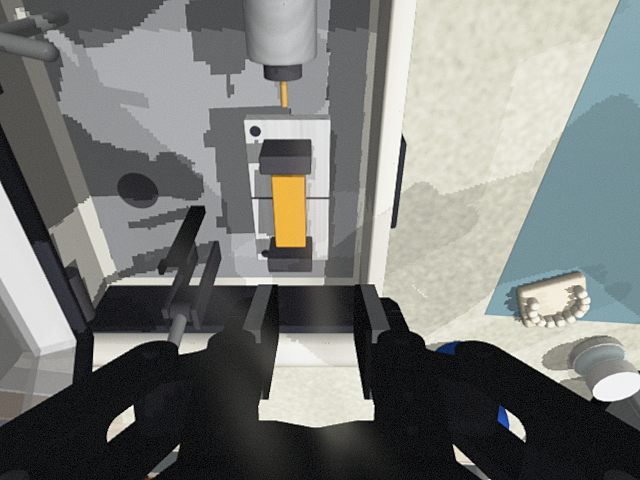

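```bash
python3 - <<'E'
from h import *
c=load('w29'); f=c['frame'][:,:,::-1]; cv2.imwrite('pics/w29b.png',cv2.resize(f[105:280,235:345],None,fx=5.5,fy=3.4,interpolation=cv2.INTER_CUBIC))
C=np.array([.5470,-.1355,.092])
hsv=cv2.cvtColor(c['frame'],cv2.COLOR_RGB2HSV); m=cv2.inRange(hsv,(12,100,60),(32,255,255)); m[:150]=0; m[280:]=0; m[:,:240]=0;m[:,340:]=0
for v in(185,200,215,230,240):
    u=np.where(m[v])[0]; a,b=[(onz(c,x,v,.110)-C) for x in(u.min()-.5,u.max()+.5)]; print(v,u.min(),u.max(),'X',(a@X).round(4),(b@X).round(4),'Y',(a@Y).round(4))
vs=np.where(m[:,290])[0]; print(vs.min(),vs.max(),[((onz(c,290,v,.110)-C)@Y).round(4) for v in(vs.min()-.5,vs.max()+.5)])
E
```

```text
185 272 304 X 0.0086 -0.0089 Y -0.0183
200 273 305 X 0.0086 -0.0093 Y -0.0091
215 274 305 X 0.0086 -0.0092 Y 0.0005
230 275 305 X 0.0086 -0.0091 Y 0.0106
240 275 305 X 0.009 -0.009 Y 0.0176
175 247 [np.float64(-0.0245), np.float64(0.023)]
```

View pics/w29b.png

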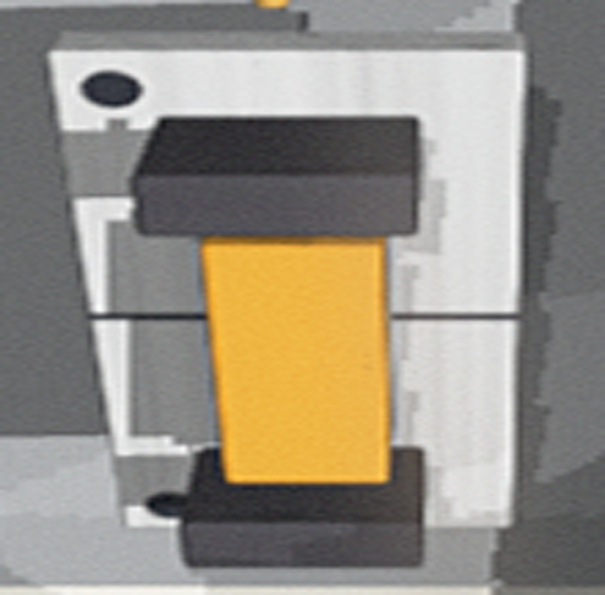

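>>> servo_tool([
  {"linear":[-10,30,-20],"delta_rot":[0,0,0],"claw":0.32},
  {"linear":[-5,45,-10],"delta_rot":[0,0,0],"claw":0.32},
  {"linear":[0,45,0],"delta_rot":[0,0,0],"claw":0.32},
  {"linear":[0,40,0],"delta_rot":[0,0,0],"claw":0.32},
  {"linear":[0,30,0],"delta_rot":[0,0,0],"claw":0.32},
  {"linear":[0,0,0],"delta_rot":[0,0,0],"claw":0.32},
  {"linear":[0,0,0],"delta_rot":[0,0,0],"claw":0.32},
])

```text
time: 35.2
ee_pos: [0.519, 0.0673, 0.2271]
tcp_rot: [-180.0, 19.4, -175.5]
contact_force: [0.8, 0.1, -0.2]
finger_gap: 0.32
```

```bash
python3 - <<'E'
from h import *
c=snap('scene','sf'); snap('top','tf'); f=c['frame'][:,:,::-1]
cv2.imwrite('pics/sfz.png',cv2.resize(f[70:360,120:500],None,fx=2.1,fy=2.05))
t=load('tf'); 
# hood angle from bar location in top view
K=t['camera_matrix'];T=t['cam_to_world'];v,u=np.mgrid[0:480,0:640]
P=np.stack([(u-K[0,2])/K[0,0],-(v-K[1,2])/K[1,1],-np.ones(u.shape)],-1)*t['depth'][...,None]; P=P@T[:3,:3].T+T[:3,3]
D=P-HINGE; m=(P[...,2]>.31)&(P[...,2]<.335)&(abs(D@Y)<.055)&(abs(D@X)<.13)
print(m.sum(),np.median((D@X)[m]),P[m][:,2].max()); print([(th,((barat(th)-HINGE)@X).round(4)) for th in(1.15,1.2,1.25)])
E
```

```text
862 -0.0718931719327742 0.33010201979746145
[(1.15, np.float64(-0.0802)), (1.2, np.float64(-0.0687)), (1.25, np.float64(-0.057))]
```

View pics/sfz.png

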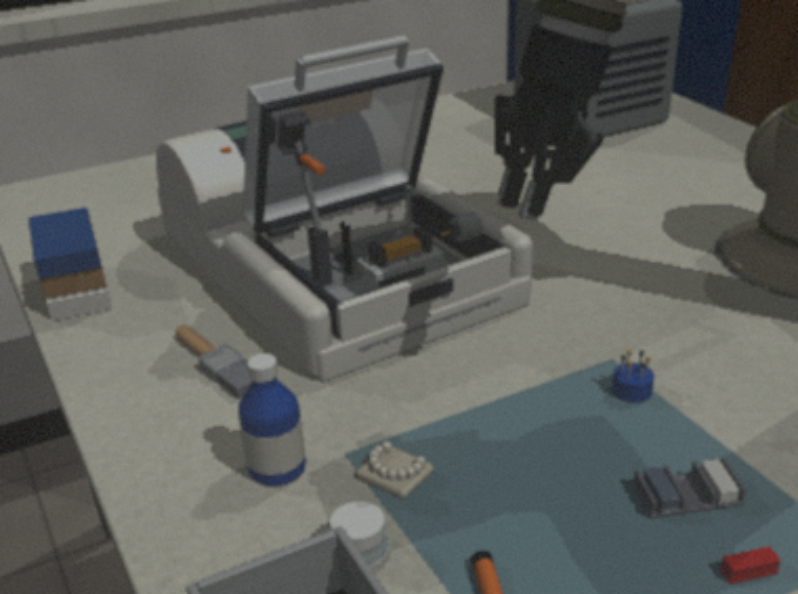

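View pics/tf.png

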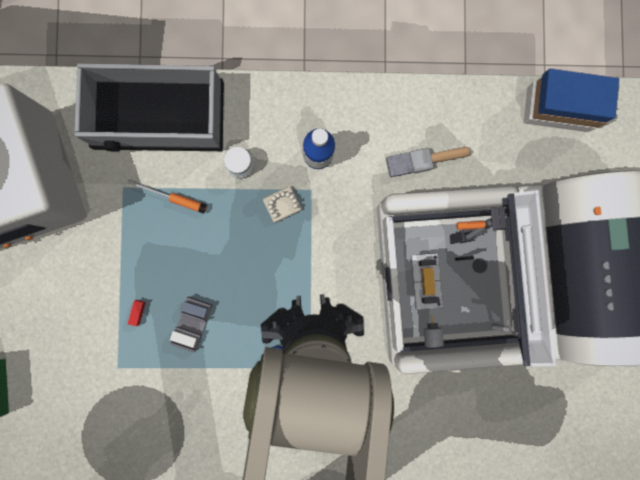

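Everything is in place: the hood rests on the stay (about 1.19 rad), the blank is on the stage, and the bystanders are unmoved. Handing in.

```bash
python3 - <<'E'
from station import arm
print(arm.hand_in())
E
```

```text
the job is handed in; nothing more can be done
None
```

The job is done and handed in at about 35 s of the 72 s allowed; no verdict was reported.

**What I did:**
- **Hood and stay:** I swung the hood back until it leaned open by itself, then flipped the stay past upright on to its stop. I lowered the hood by its bar until it rested on the stay's head.
- **Blank:** I took the yellow blank out of the rack by its ends and set it down on the bench mat. I then regripped it across its width, because gripped by its ends it would not fit between the stops. I tilted the tool about 20° so the wrist would clear the hood's bar, and set the blank steel side down on the stage.

**Last checks:**
- **Hood:** from the bar's position in the top view it reads about 1.19 rad. The force on the tool was near zero before I let go.
- **Blank:** it is centred to about 0.5 mm along x and 1 mm along y, and square between the stops. The y figure comes from its near end only; the far end, partly hidden by a stop, read 1.5 mm off.
- **Bystanders:** the other blanks, the red look-alike and the rest look unmoved in the before and after pictures, compared by eye only.
- **Forces:** the highest I read were 30 to 36 N at the wrist, while lifting the stay and setting the blank on the mat. These pressed through the fingers, not the gripper's body. They are readings at the end of each move, so short peaks in between could have been higher.
- **Joint range:** joint 5 read 10.1° against its lower limit of 9.98° while I was regripping the blank, so I reduced the tilt from 30° to 20°.

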